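Part the stuck pin cups and sort them on the board

ROBOT

A 6-joint arm with a two-finger parallel gripper is mounted at the origin on the work surface. World frame = base frame: x ahead of the robot, y to its left, z up, the work surface at z = 0. Lengths are in mm, angles in rad, forces in N, time in s.
With the tool pointing down it reaches from about 350 to 775 mm from the base axis. Payload 7.3 kg.
Tool frame: the origin (TCP) lies on the centre line of the jaws, within the pads' length; the fingertips stand 22 mm ahead of it and the grasp point (between the pads) lies 3 mm ahead of it (bot.finger_overhang is the distance from the TCP to the fingertips, in mm); y points along the fingers, z is the direction in which the jaws open and shut, and the axes are right-handed (so a half turn about y gives the same grasp; the last joint's range is limited). The gripper opens to 92 mm and grips with 3 to 60 N. Pads are 19 mm wide; open, the fingers measure 130 mm over their backs; the gripper's body (75 mm by 190 mm) begins 47 mm behind the grasp point.
Start: joints at [-1.337, 0.342, 1.524, -0, 1.275, -0.146], TCP at [194.659, -487.597, 248.741] pointing down, gripper open.
Joint ranges: [-2.53, 2.53], [-0.77, 2.02], [0.04, 2.7], [-1, 4.14], [0.28, 2.66], [-3.11, 3.11]. Speed limits (rad/s): [2.57, 2.57, 3.14, 3.14, 3.14, 3.14].

INTERFACE

Orientations are given as [roll, pitch, yaw] about the fixed x, y, z axes, in that order (R = Rz(yaw) Ry(pitch) Rx(roll)).
In Python, from plant import bot, viewer, find_in, spot_point gives the robot as it stands.
- The arm moves only by the tool send_rows, never from a script. Its argument "moves" is a list of rows, each a list of 3 entries, a list of its own where there are three numbers: the shift along the tool's x, y, z in mm, then the turn, a rotation vector about the tool's x, y, z in degrees, then the finger opening in mm, from 0 to 91.8. A call has 1 to 20 rows; each row shifts and turns the pose as measured when the row begins, along the tool's axes as they then stand; what a row does not reach is not made up. A row lasts 1/8 s, in which the tool goes at most 62.5 mm and 10.7 degrees, less where a joint would pass 70% of its speed; a pose out of reach is approached as far as the arm can. A call with a gripper value outside its range is refused whole. The fingers move at their own pace and stop on an object; the grip force is fixed at half the most. Time passes only in rows, so rows that do not move let the fingers close. It gives the time, the measured TCP pose, the force and the opening at its end, in the units of the state.
- bot.get_obs(): the state, without advancing time (a new reading comes with each control period).
- viewer.capture(name): name is "scene" or "top"; returns the picture (480x640x3 uint8, blue, green, red); there is no depth.
- viewer.camera_model(name): a dict with "fx", "fy", "cx", "cy" (pixels), "distortion" ([k1, k2, p1, p2, k3] as OpenCV has them; the pictures are not rectified), "rvec" (rotation vector, rad) and "tvec" (3), from world to camera coordinates, as OpenCV has them. Camera axes: x right, y down, z forward; pixel columns grow to the right and rows downward; lengths in mm; the calibration is good to about 2 mm. A picture is of the moment at which its call begins. camera_model takes no time and is no camera call.
- bot.close_job(): hands the job in, once; it reports no verdict.
Trained networks look in the newest picture that a camera, given by its name, has taken for a name from the list of things; names that differ only in an ending like _2 or _b are one class to them, and where a whole thing is asked for, a point or a joint stands for the part that bears it (a point fixed in the world has none). Each returns a list of dicts, best first, with "conf" (0 to 1); they miss things now and then, are a little off and sometimes report something else, mostly with a low value. They report only what shows in the picture. A call takes as long as a camera call.
- find_in(camera, thing): "extent" ([centre column, centre row, width, height] in pixels, round what is visible of it).
- spot_point(camera, thing): "point" ([column, row] in pixels: a listed point, or the origin of a listed thing).
The state is a dict: "time": time; "joint_positions": joint angles; "dq": joint speeds; "tau": joint torques, N m; "tool_pos": TCP position; "tcp_rot": TCP orientation; "contact_force": force on the tool from outside, world axes, zero at the start; "moment": the same for the moment, N m; "grip_width": finger opening in mm.
Only numpy, scipy, OpenCV 4.12 (cv2) and the standard library are available. Lean on these libraries where they do the work, as an engineer would, in place of code of your own. Each camera call takes 0.05 s, during which the arm holds its last target.

TASK

The three pin cups are stuck tightly one inside the other: slide the foot of the nest under the lips of the steel bench stop so that the big cup is held down, then pull the cups apart upwards, the smallest first, then the middle one. Stand them upright in the bays of the sorting board in order of size, one in the middle of each bay: the biggest in the end bay that the brass loupe stands behind, the middle one in the centre bay, the smallest in the other end bay. Leave the loupe, both hammers, the tuning lever, the wippen and the paddle where they are, and let no cup fall over.

Things in the scene. Friction and masses are not known exactly. Their poses are not given: they have to be found in the camera images.
- large: Biggest pin cup, bare aluminium, round, open: body 68 mm diameter, 80 mm tall, foot flange 96 mm diameter, 8 mm thick; 0.35 kg. Origin: centre of the underside, z up. Wall 4 mm, inner floor 40 mm up. The medium cup stands in it, gripped by three sprung steel tongues: it takes a straight firm pull of 13 to 24 N (varies) and is free after rising 35 mm.
- medium: Middle pin cup, bare aluminium, no flange: 51 mm diameter, 72 mm tall, wall 3.5 mm, inner floor 40 mm up, 0.2 kg. Origin: centre of the underside. Rim heights of the nest on the bench: large 80, medium 112, small 144 mm. Lifting it carries the large cup along. Its tongues hold the small cup with 8 to 17 N, always less than its own hold in the large; free after 30 mm.
- small: Smallest pin cup, bare aluminium, round, no flange: 36 mm diameter, 64 mm tall, mass about 0.12 kg. Origin: centre of the underside, z up. In the nest it stands on the medium cup's inner floor and its top 32 mm stand proud of the medium cup. If nothing holds the large cup down, lifting the small cup raises the whole nest.
- stop: Fixed dark steel U, open to its -x, 150 mm wide, 21 mm high; flared mouth ends 105 mm from the origin. Origin: on the bench, centre of the seat where the large cup's foot centre lies when pushed home along +x (it meets the back 1 to 3 mm on). Rails 106 mm apart; lips on three sides, underside 13 mm up, leave a 79 mm gap for the cup; its 8 mm foot slides under them and can rise only 5 mm.
- board: Fixed wooden sorting board, 125 mm (its x) by 345 mm (its y), 12 mm thick. Origin: centre of the underside; its +x points away from the robot, its y along the row of three bays, which are flat circles 100 mm in diameter marked by a dark ring, at y = -110, 0 and +110 mm.
- bay0 (a point): Centre of the end bay at the board's -y end, on the board's top face.
- bay1 (a point): Centre of the middle bay, on the board's top face.
- bay2 (a point): Centre of the end bay at the board's +y end, on the board's top face.
- loupe: Brass bench loupe, a short turned cylinder 54 mm diameter, 40 mm tall, standing on the bench behind the board (side away from the robot) beside one of the end bays, about 125 mm from its centre; a hammer lies behind the other. Its side tells where the biggest cup goes. Origin: centre of the underside. Must not be moved.
- hammer_a: Piano hammer lying flat behind the other end bay: 24 mm wide wooden head with a pale rounded nose, 60 mm long and 18 mm high, on a thin shank, 140 mm overall. Origin: under the head. Must not be moved.
- hammer_b: A second such hammer lying on the left rear of the bench. Must not be moved.
- lever: Steel tuning lever with dark wooden grip, 280 mm long, 60 mm tall at its socket, lying across behind the bench stop. Must not be moved.
- wippen: Dark walnut wippen (piano action part), 115 mm long, 44 mm tall, left of the nest, farther back. Must not be moved.
- paddle: Flat light wooden felt paddle, 175 mm long, 12 mm thick, left of the nest. Must not be moved.

How it is judged:
By the outcome, as a careful person would: the job done as asked, in the order asked, and still so for the second after the job is handed in, with the robot touching nothing.
It also fails if it takes over 72 s, if anything falls off the work surface, if the arm or the gripper's body presses on something with over 40 N, if the wrist force passes 120 N, or if a joint passes its speed limit or range.

## Working session

There is one attempt and no reset: what is moved stays moved. The work goes in short steps, Python scripts to look and compute and a tool call to move; the robot and the scene stay as the last step left them, time stands still between calls to the robot, and variables do not carry over. Pictures are saved under pics/ and viewed, and the job is handed in when it is done.

Besides the shell and the picture viewer there is one more tool, called as name(argument=value, ...), one argument or row to a line, values as JSON. send_rows: Moves the arm, as the interface text tells. Its arguments: {"type":"object","properties":{"moves":{"type":"array","items":{"type":"array"}}},"required":["moves"]}

```bash
mkdir -p pics; ls
python3 - <<'E'
from plant import bot, viewer, find_in, spot_point
import cv2
o=bot.get_obs(); print(o)
for c in("scene","top"):
    cv2.imwrite(f"pics/{c}0.png",viewer.capture(c)); print(viewer.camera_model(c))
    for t in ("large","medium","small","stop","board","bay0","bay1","bay2","loupe","hammer_a","lever"):
        s=spot_point(c,t)[:2]; f=find_in(c,t)[:2]
        print(c,t,[( [round(float(v)) for v in a['point']],round(float(a['conf']),2)) for a in s],[( [round(float(v)) for v in a['extent']],round(float(a['conf']),2)) for a in f])
print(bot.get_obs()['time'])
E
```

```text
pics
{'time': 0.0, 'joint_positions': array([-1.33701235e+00,  3.42706894e-01,  1.52495202e+00, -2.41294049e-05,
        1.27537767e+00, -1.45988713e-01]), 'dq': array([-0.00044282, -0.0016693 , -0.00151161, -0.0001073 ,  0.00036668,
       -0.00090097]), 'tau': array([-1.94169712e-03, -4.31246710e+01, -2.44226253e+01,  7.15201395e-02,
        5.60235931e-02, -1.31094862e-04]), 'tool_pos': array([ 194.56253504, -487.25086925,  248.07582715]), 'tcp_rot': array([-1.57222825e+00,  1.87220983e-04, -2.76181306e+00]), 'contact_force': array([ 0.08579794,  0.39880616, -0.17435664]), 'moment': array([ 0.01895291,  0.00868565, -0.08154939]), 'grip_width': 91.84520526969783}
{'fx': 486.1068206196994, 'fy': 486.1068206196994, 'cx': 319.17219500215054, 'cy': 239.5761102256728, 'distortion': array([0.04556881, 0.        , 0.        , 0.        , 0.        ]), 'rvec': array([ 0.94365869,  2.4130176 , -1.12562886]), 'tvec': array([ 399.31517738, -261.81818298, 1494.20678308])}
scene large [([443, 284], 0.94)] [([442, 276, 46, 49], 0.72), ([448, 242, 19, 28], 0.32)]
scene medium [([444, 274], 0.8)] 
[... 1212 characters left out ...]
, 0.92)] [([301, 249, 61, 63], 0.83)]
top board [([429, 284], 0.87)] [([431, 283, 125, 60], 0.57)]
top bay0 [([469, 275], 0.72), ([392, 288], 0.68)] [([430, 281, 122, 61], 0.57), ([185, 243, 35, 8], 0.51)]
top bay1 [([469, 275], 0.72), ([392, 288], 0.68)] [([430, 281, 122, 61], 0.57), ([185, 243, 35, 8], 0.51)]
top bay2 [([469, 275], 0.72), ([392, 288], 0.68)] [([430, 281, 122, 61], 0.57), ([185, 243, 35, 8], 0.51)]
top loupe [([233, 287], 0.74), ([386, 248], 0.71)] [([390, 245, 20, 19], 0.79)]
top hammer_a [([460, 236], 0.73), ([212, 217], 0.61)] [([463, 217, 23, 45], 0.5), ([218, 199, 26, 46], 0.5)]
top lever [([188, 244], 0.56)] [([328, 181, 96, 16], 0.58), ([230, 286, 20, 19], 0.17)]
2.3
```

View pictures.

View pics/scene0.png

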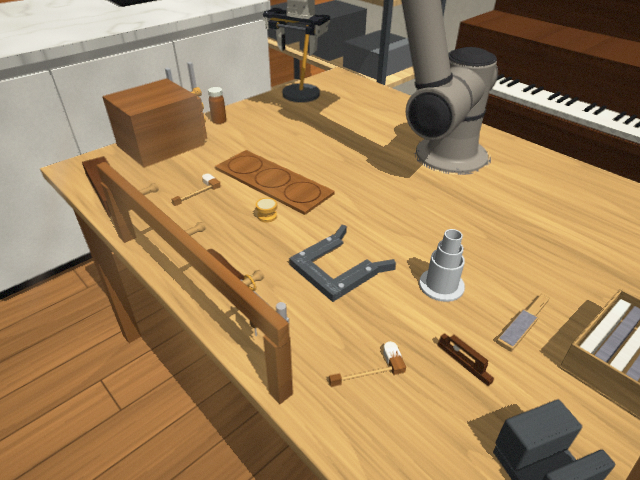

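View pics/top0.png

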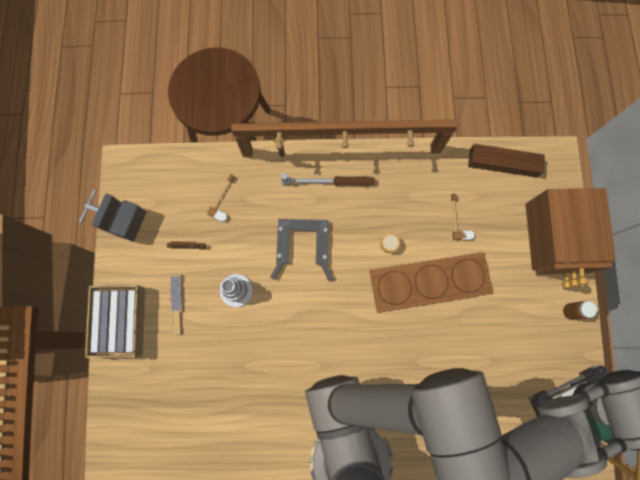

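```bash
cat > h.py <<'E'
import numpy as np, cv2, json
from plant import viewer
def cam(c):
    m=viewer.camera_model(c); K=np.array([[m['fx'],0,m['cx']],[0,m['fy'],m['cy']],[0,0,1]])
    return K,np.array(m['distortion']),np.array(m['rvec'],float),np.array(m['tvec'],float)
def ray(c,px,z):
    K,d,r,t=cam(c); R=cv2.Rodrigues(r)[0]
    u=cv2.undistortPoints(np.array([[px]],float),K,d)[0,0]
    o=-R.T@t; v=R.T@np.array([u[0],u[1],1]); return o+v*(z-o[2])/v[2]
def proj(c,P):
    K,d,r,t=cam(c); return cv2.projectPoints(np.array(P,float).reshape(-1,3),r,t,K,d)[0].reshape(-1,2)
E
python3 - <<'E'
from h import *
def p(c,n,px,z): print(c,n,ray(c,px,z).round(1)[:2])
for c in("scene","top"):
    K,d,r,t=cam(c); print(c,(-cv2.Rodrigues(r)[0].T@t).round())
p("scene","large",[443,284],0);p("scene","med",[444,274],40);p("scene","small",[444,258],80)
p("scene","stop",[332,268],0);p("scene","board",[276,181],0);p("scene","loupe",[268,214],0)
p("top","large",[238,290],0);p("top","med",[236,284],40);p("top","small",[234,287],80)
p("top","stop",[300,242],0);p("top","board",[429,284],0);p("top","loupe",[386,248],0)
for q in([469,275],[392,288]): p("top","bay",q,12)
for q in([300,192],[272,177]): p("scene","bay",q,12)
im=cv2.imread("pics/top0.png"); cv2.imwrite("pics/topz.png",cv2.resize(im[160:340,180:510],None,fx=2.4,fy=2.4,interpolation=cv2.INTER_CUBIC))
im=cv2.imread("pics/scene0.png"); cv2.imwrite("pics/scenez.png",cv2.resize(im[130:390,180:500],None,fx=2.3,fy=2.3,interpolation=cv2.INTER_CUBIC))
E
```

```text
scene [1191.  688.  754.]
top [ 339.   84. 1511.]
scene large [476.5 322.8]
scene med [488.4 325.8]
scene small [488.4 317.6]
scene stop [619.7 123. ]
scene board [ 487.1 -241.4]
scene loupe [ 600.1 -134.6]
top large [484.5 314.2]
top med [497.8 314. ]
top small [485.3 313.2]
top stop [623. 131.]
top board [ 489.4 -244.7]
top loupe [ 599.2 -123.3]
top bay [ 511.4 -361.7]
top bay [ 479.2 -133.6]
scene bay [ 484.6 -141.1]
scene bay [ 493.7 -250.1]
```

View pics/topz.png

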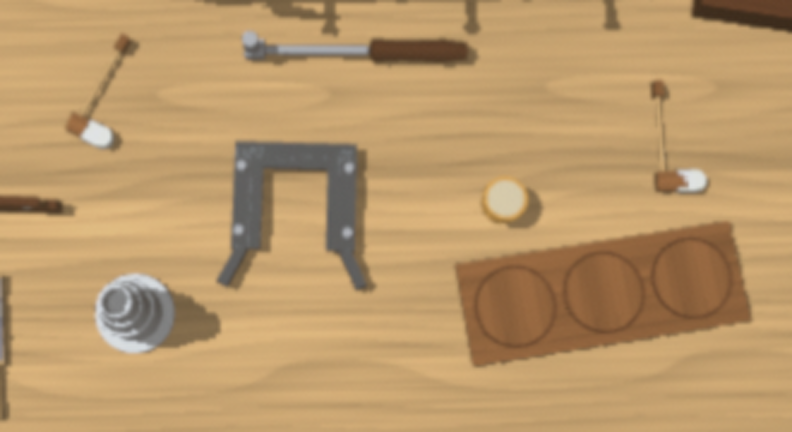

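View pics/scenez.png

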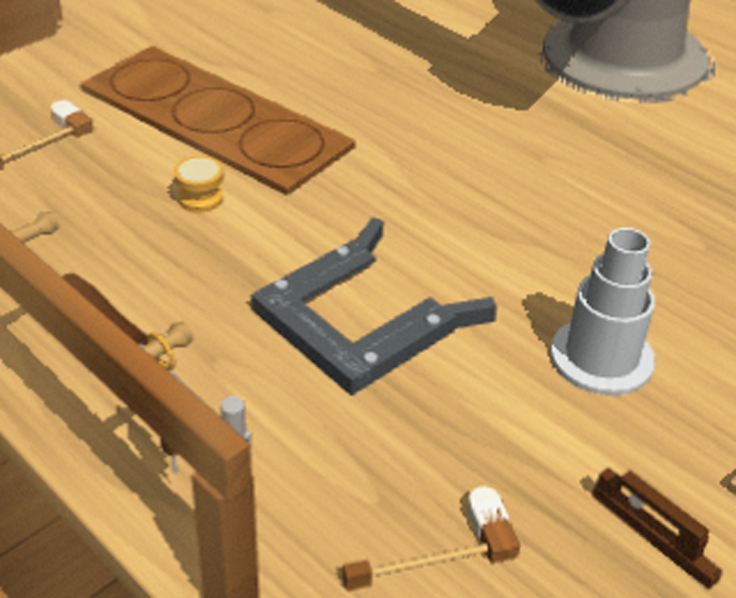

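Run:
```python
from h import *
T=lambda x,y:[180+x/2.4,160+y/2.4]
S=lambda x,y:[180+x/2.3,130+y/2.3]
def show(n,c,pts,z):
    print(n,c,[ray(c,(T if c=="top" else S)(*p),z)[:2].round(1).tolist() for p in pts])
show("board","top",[(456,265),(731,222),(750,321),(473,366)],12)
show("board","scene",[(289,190),(81,86),(152,46),(355,144)],12)
show("bays","top",[(515,306),(604,292),(692,277)],12)
show("bays","scene",[(281,143.5),(214,110),(150,80)],12)
show("stop backL,backR,innerbackL,R","top",[(236,142),(357,148),(264,170),(328,169)],21)
show("stop sides: L outer top/bot, Linner bot, R","top",[(231,249),(260,250),(328,251),(355,252),(219,282),(362,289)],21)
show("stop","scene",[(353,381),(251,297),(351,342),(297,303),(437,300),(374,256),(495,302),(374,220)],21)
show("flange","top",[(134.5,313.5)],8)
show("flange","scene",[(603,353)],8)
show("small rim","top",[(118,302)],144)
show("small rim","scene",[(627.5,241)],144)
show("med rim","scene",[(623,271)],112)
show("large rim","scene",[(613,297)],80)
show("loupe","top",[(505,199)],40)
show("loupe","scene",[(199,169)],40)
```

```text
board top [[532.0, -71.9], [576.9, -413.6], [454.8, -426.9], [409.9, -87.3]]
board scene [[535.0, -61.5], [582.7, -399.3], [457.3, -421.1], [418.1, -76.7]]
bays top [[480.5, -141.2], [494.8, -250.3], [510.3, -359.6]]
bays scene [[481.5, -135.8], [494.2, -244.8], [510.3, -353.4]]
stop backL,backR,innerbackL,R top [[689.0, 193.3], [678.1, 44.7], [653.1, 159.2], [652.6, 80.9]]
stop sides: L outer top/bot, Linner bot, R top [[556.4, 200.3], [554.4, 165.2], [551.4, 83.1], [549.4, 50.5], [516.6, 215.0], [504.4, 43.3]]
stop scene [[691.3, 200.7], [686.3, 52.9], [657.9, 163.7], [659.1, 89.7], [555.7, 178.4], [553.8, 90.0], [516.2, 218.4], [511.8, 48.0]]
flange top [[482.0, 318.7]]
flange scene [[484.1, 324.5]]
small rim top [[482.1, 315.8]]
small rim scene [[485.6, 323.5]]
med rim scene [[486.3, 326.2]]
large rim scene [[487.5, 323.2]]
loupe top [[607.0, -131.4]]
loupe scene [[606.9, -128.0]]
```

send_rows(
  moves=[
    [[0,0,0],[0,7.3,0],91.8],
    [[0,0,0],[0,7.3,0],91.8],
    [[0,0,0],[0,7.2,0],91.8],
    [[0,0,0],[0,0,0],91.8],
  ],
)

```text
time: 2.8
tool_pos: [194.7, -487.6, 248.7]
tcp_rot: [-1.571, -0.0, 3.131]
contact_force: [-0.5, 0.5, -0.6]
grip_width: 91.8
```

Run:
```python
from h import *
from scipy.optimize import least_squares
T=lambda x,y:[180+x/2.4,160+y/2.4]
S=lambda x,y:[180+x/2.3,130+y/2.3]
# board fit per camera
bl=[(62.5,172.5),(62.5,-172.5),(-62.5,-172.5),(-62.5,172.5)]
obs={"top":[T(*p) for p in [(456,265),(731,222),(750,321),(473,366)]]+[T(*p) for p in[(515,306),(604,292),(692,277)]],
"scene":[S(*p) for p in [(289,190),(81,86),(152,46),(355,144)]]+[S(*p) for p in [(281,143.5),(214,110),(150,80)]]}
L=np.array([(a,b,12) for a,b in bl]+[(0,110,12),(0,0,12),(0,-110,12)])
def tf(x,L):
    c,s=np.cos(x[2]),np.sin(x[2]); return np.c_[x[0]+c*L[:,0]-s*L[:,1],x[1]+s*L[:,0]+c*L[:,1],L[:,2]]
for c in obs:
    r=least_squares(lambda x:(proj(c,tf(x,L))-obs[c]).ravel(),[490,-245,.13]); print(c,r.x.round(3),np.sqrt(np.mean(r.fun**2)).round(2), tf(r.x,L)[4:,:2].round(1).tolist())
for c,q in(("top",[T(*p) for p in[(241,165),(348,167),(347,232),(238,230)]]),("scene",[S(*p) for p in[(371,356),(281,284),(343,251),(433,319)]])):
    print(c,[ray(c,p,22)[:2].round(1).tolist() for p in q])
# stop: outer back corners, inner back corners, mouth tips
L=np.array([(72,75,21),(72,-75,21),(39.5,39.5,21),(39.5,-39.5,21)])
obs={"top":[T(*p) for p in[(236,142),(357,148),(264,170),(328,169)]],"scene":[S(*p) for p in[(353,381),(251,297),(351,342),(297,303)]]}
for c in obs:
    r=least_squares(lambda x:(proj(c,tf(x,L))-obs[c]).ravel(),[617,125,-.03]); print(c,r.x.round(3),np.sqrt(np.mean(r.fun**2)).round(2))
```

```text
top [ 4.94188e+02 -2.50112e+02  1.31000e-01] 0.37 [[479.9, -141.0], [494.2, -250.1], [508.5, -359.2]]
scene [ 4.96906e+02 -2.41902e+02  1.30000e-01] 0.62 [[482.7, -132.8], [496.9, -241.9], [511.2, -351.0]]
top [[659.7, 187.3], [654.3, 56.4], [573.9, 59.6], [579.3, 191.6]]
scene [[657.8, 190.0], [652.9, 59.2], [572.5, 63.7], [579.3, 194.8]]
top [ 6.12552e+02  1.22707e+02 -5.70000e-02] 0.46
scene [ 6.17813e+02  1.28086e+02 -2.80000e-02] 0.66
```

send_rows(
  moves=[
    [[-32,0,-48],[0,0.3,0],91.8],
    [[-32,0,-48],[0,0.3,0],91.8],
    [[-32,0,-48],[0,0,0],91.8],
    [[-32,0,-48],[0,0,0],91.8],
    [[-32,0,-48],[0,0,0],91.8],
    [[-32,0,-48],[0,0,0],91.8],
    [[-32,0,-48],[0,0,0],91.8],
    [[-32,0,-48],[0,0,0],91.8],
    [[-4,0,-47],[0,0,0],91.8],
    [[-4,0,-47],[0,0,0],91.8],
    [[-4,0,-47],[0,0,0],91.8],
    [[-4,0,-47],[0,0,0],91.8],
    [[-4,0,-47],[0,0,0],91.8],
    [[-4,0,-47],[0,0,0],91.8],
    [[-4,0,-47],[0,0,0],91.8],
    [[-4,0,-47],[0,0,0],91.8],
    [[-4,0,-47],[0,0,0],91.8],
    [[0,0,0],[0,0,0],91.8],
  ],
)

```text
time: 5.05
tool_pos: [494.7, 342.3, 247.5]
tcp_rot: [-1.567, 0.007, -3.11]
contact_force: [-0.9, 0.1, -0.1]
grip_width: 92.1
```

send_rows(
  moves=[
    [[10.7,0,21.3],[0,1.8,0],91.8],
    [[0,36,0],[0,0,0],91.8],
    [[0,36,0],[0,0,0],91.8],
    [[0,0,0],[0,0,0],91.8],
  ],
)

```text
time: 5.55
tool_pos: [485.1, 317.0, 174.5]
tcp_rot: [-1.566, 0.008, -3.135]
contact_force: [0.2, 0.0, 0.1]
grip_width: 91.9
```

Run:
```python
from h import *
from plant import bot
for c in("scene","top"):
    im=viewer.capture(c)
    o=bot.get_obs()
    u=proj(c,[[484,321,144],[484,321,8]]); print(u)
    cv2.imwrite(f"pics/{c}1.png",im)
    if c=="scene": z=cv2.resize(im[150:330,360:540],None,fx=3.3,fy=3.3,interpolation=cv2.INTER_CUBIC)
    else: z=cv2.resize(im[220:370,160:330],None,fx=3.5,fy=3.5,interpolation=cv2.INTER_CUBIC)
    cv2.imwrite(f"pics/{c}1z.png",z)
print(o['tool_pos'],o['tcp_rot'],o['time'])
```

```text
[[452.26377299 233.85326775]
 [440.84484105 282.59531642]]
[[227.2183338  285.161928  ]
 [235.25780275 289.95273414]]
[486.85258506 318.13520917 177.5874463 ] [-1.5687193   0.01377249 -3.13513387] 5.65
```

View pics/scene1z.png

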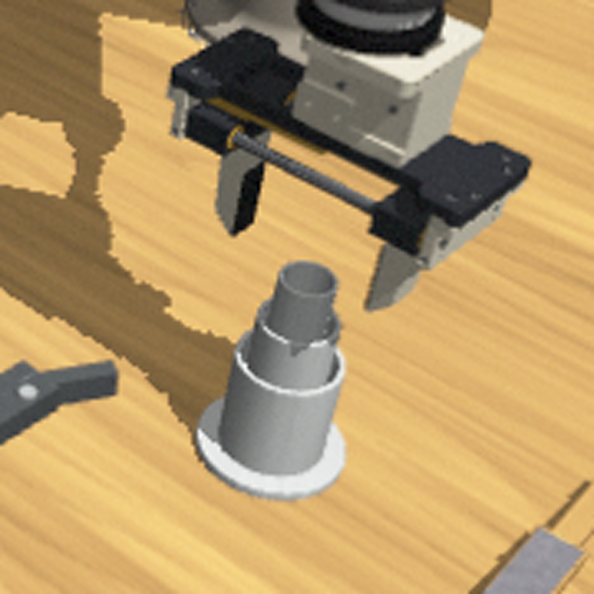

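View pics/top1z.png

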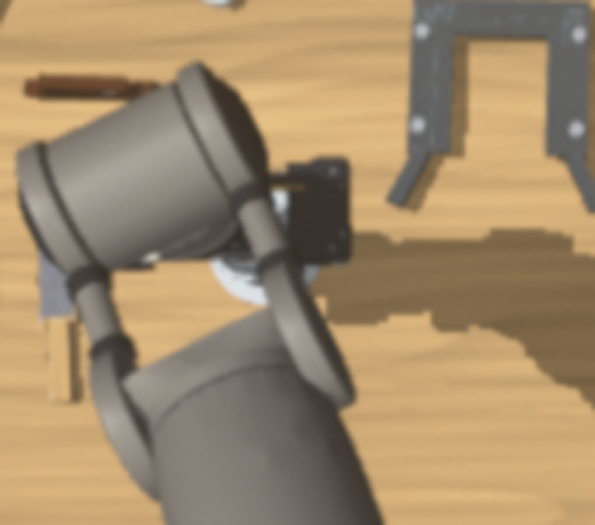

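Run:
```python
from h import *
from plant import bot
o=bot.get_obs();print(o['tool_pos'],o['tcp_rot'],o['joint_positions'])
print(proj("scene",[[486,318-46,154],[486,318+46,154],[486,318-61,154],[486,318+61,154]]))
print(ray("scene",[431.2,221.2],154),ray("scene",[472.7,243.3],154))
```

```text
[486.85258506 318.13520917 177.5874463 ] [-1.5687193   0.01377249 -3.13513387] [ 0.45105544  0.50147016  1.4768313  -0.00853706  1.15176428  2.01883589]
[[432.31785348 219.18529028]
 [471.41591507 240.70111628]
 [426.34652818 215.89379076]
 [478.22918398 244.44421568]]
[493.07952384 274.56992519 154.        ] [490.81764553 370.03978814 154.        ]
```

send_rows(
  moves=[
    [[2,0,-1],[0,0,0],91.8],
    [[0,24,0],[0,0,0],91.8],
    [[0,24,0],[0,0,0],91.8],
    [[0,18,0],[0,0,0],91.8],
    [[0,0,0],[0,0,0],91.8],
    [[0,0,0],[0,0,0],91.8],
  ],
)

```text
time: 6.4
tool_pos: [490.5, 321.5, 119.9]
tcp_rot: [-1.576, 0.029, -3.133]
contact_force: [0.0, -0.7, 0.7]
grip_width: 92.0
```

Run:
```python
from h import *
from plant import bot
c="scene"
im=viewer.capture(c);cv2.imwrite(f"pics/{c}2.png",im)
z=cv2.resize(im[150:330,360:540],None,fx=3.3,fy=3.3,interpolation=cv2.INTER_CUBIC)
cv2.imwrite(f"pics/{c}2z.png",z)
o=bot.get_obs();print(o['tool_pos'],o['tcp_rot'],o['contact_force'])
```

```text
[490.42421293 321.41818409 119.9255925 ] [-1.57598032  0.02922706 -3.13295905] [-0.06535605 -0.51851023  0.88031765]
```

View pics/scene2z.png

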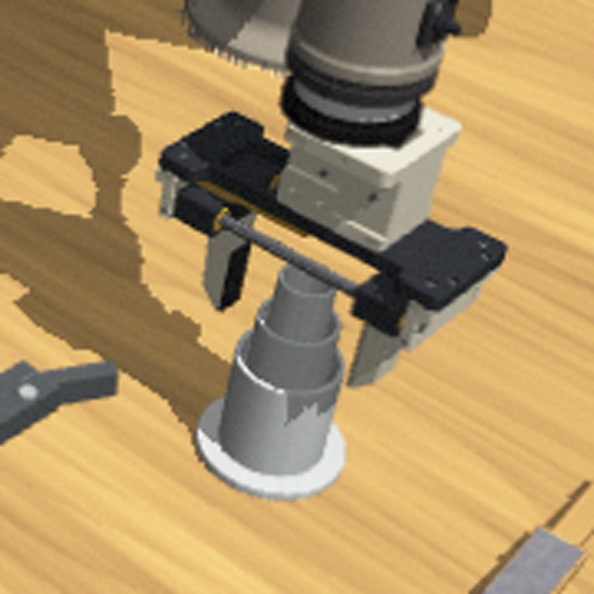

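```bash
cat > go.py <<'E'
import sys,numpy as np
from scipy.spatial.transform import Rotation as Ro
from plant import bot
def to(x,y,z,yaw=np.pi):
    o=bot.get_obs(); R=Ro.from_euler('xyz',o['tcp_rot']); 
    G=Ro.from_euler('xyz',[-np.pi/2,0,yaw])
    print('pos',o['tool_pos'].round(1),'rot',o['tcp_rot'].round(3),'F',o['contact_force'].round(1),'w',round(o['grip_width'],1),'t',o['time'])
    print('shift in tool',R.inv().apply(np.array([x,y,z])-o['tool_pos']).round(1),'in goal axes',G.inv().apply(np.array([x,y,z])-o['tool_pos']).round(1),'turn deg',np.degrees((R.inv()*G).as_rotvec()).round(2))
if __name__=="__main__": to(*map(float,sys.argv[1:]))
E
python3 go.py 484 319.5 106
```

```text
pos [490.4 321.4 119.9] rot [-1.576  0.029 -3.133] F [-0.1 -0.5  0.9] w 91.7 t 6.45
shift in tool [ 6.8 13.7  1.9] in goal axes [ 6.4 13.9  1.9] turn deg [ 0.3   0.5  -1.67]
```

send_rows(
  moves=[
    [[6.8,0,1.9],[0.3,0.5,-1.7],91.8],
    [[0,0,0],[0,0,0],91.8],
    [[0,13,0],[0,0,0],91.8],
    [[0,0,0],[0,0,0],91.8],
  ],
)

```text
time: 6.95
tool_pos: [483.7, 319.6, 107.6]
tcp_rot: [-1.572, -0.0, 3.141]
contact_force: [0.7, -0.1, 0.7]
grip_width: 91.4
```

```bash
python3 go.py 484 319.5 106
```

```text
pos [483.7 319.6 107.6] rot [-1.572 -0.     3.141] F [ 0.7 -0.1  0.7] w 91.4 t 6.95
shift in tool [-0.3  1.6  0.1] in goal axes [-0.3  1.6  0.1] turn deg [ 0.05 -0.03  0.01]
```

send_rows(
  moves=[
    [[0,1,0],[0,0,0],60],
    [[0,0,0],[0,0,0],60],
    [[0,0,0],[0,0,0],60],
    [[0,0,0],[0,0,0],60],
  ],
)

```text
time: 7.45
tool_pos: [483.8, 319.7, 106.4]
tcp_rot: [-1.572, -0.0, 3.141]
contact_force: [0.7, 0.4, 0.2]
grip_width: 60.9
```

send_rows(
  moves=[
    [[0,0,0],[0,0,0],45],
    [[0,0,0],[0,0,0],45],
    [[0,0,0],[0,0,0],45],
    [[0,0,0],[0,0,0],45],
  ],
)

```text
time: 7.95
tool_pos: [483.8, 320.1, 106.5]
tcp_rot: [-1.572, 0.0, 3.141]
contact_force: [0.1, 1.0, -0.0]
grip_width: 50.3
```

```bash
python3 go.py 484 319.5 130
python3 - <<'E'
from h import *
c="scene"
im=viewer.capture(c);cv2.imwrite(f"pics/{c}3.png",im)
z=cv2.resize(im[150:330,360:540],None,fx=3.3,fy=3.3,interpolation=cv2.INTER_CUBIC)
cv2.imwrite(f"pics/{c}3z.png",z)
E
```

```text
pos [483.8 320.1 106.5] rot [-1.572  0.     3.141] F [ 0.1  1.  -0. ] w 50.3 t 7.95
shift in tool [ -0.2 -23.5   0.6] in goal axes [ -0.2 -23.5   0.6] turn deg [ 0.08 -0.01 -0.01]
```

View pics/scene3z.png

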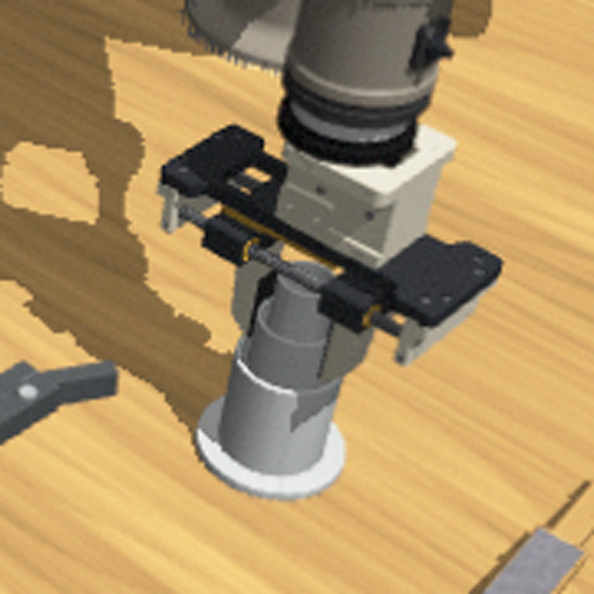

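send_rows(
  moves=[
    [[0,-10,0],[0,0,0],45],
    [[0,-20,0],[0,0,0],45],
    [[0,0,0],[0,0,0],45],
    [[0,0,0],[0,0,0],45],
  ],
)

```text
time: 8.5
tool_pos: [480.8, 318.1, 133.6]
tcp_rot: [-1.567, -0.009, 3.141]
contact_force: [-0.3, -0.2, -8.9]
grip_width: 50.7
```

```bash
python3 go.py 445 132.8 136
```

```text
pos [480.8 318.1 133.6] rot [-1.567 -0.009  3.141] F [-0.3 -0.2 -8.9] w 50.7 t 8.5
shift in tool [ 35.8  -1.4 185.3] in goal axes [ 35.8  -2.4 185.3] turn deg [-0.22 -0.02  0.53]
```

send_rows(
  moves=[
    [[4,0,20],[0,0,0.5],45],
    [[6,-1,30],[0,0,0],45],
    [[6,-1,35],[0,0,0],45],
    [[7,0,35],[0,0,0],45],
    [[7,0,35],[0,0,0],45],
    [[4,0,20],[0,0,0],45],
    [[2,0,10],[0,0,0],45],
    [[0,0,0],[0,0,0],45],
    [[0,0,0],[0,0,0],45],
  ],
)

```text
time: 9.62
tool_pos: [440.4, 127.7, 130.6]
tcp_rot: [-1.565, -0.01, -3.141]
contact_force: [-0.5, 0.4, -8.5]
grip_width: 50.4
```

```bash
python3 go.py 445 132.8 108
python3 - <<'E'
from h import *
for c in ("scene","top"):
    im=viewer.capture(c);cv2.imwrite(f"pics/{c}4.png",im)
    z=cv2.resize(im[150:350,270:470],None,fx=3,fy=3,interpolation=cv2.INTER_CUBIC) if c=="scene" else cv2.resize(im[190:390,200:400],None,fx=3,fy=3,interpolation=cv2.INTER_CUBIC)
    cv2.imwrite(f"pics/{c}4z.png",z)
E
```

```text
pos [440.4 127.7 130.6] rot [-1.565 -0.01  -3.141] F [-0.5  0.4 -8.5] w 50.4 t 9.625
shift in tool [-4.8 22.5 -5.2] in goal axes [-4.6 22.6 -5.1] turn deg [-0.35  0.04  0.58]
```

View pics/scene4z.png

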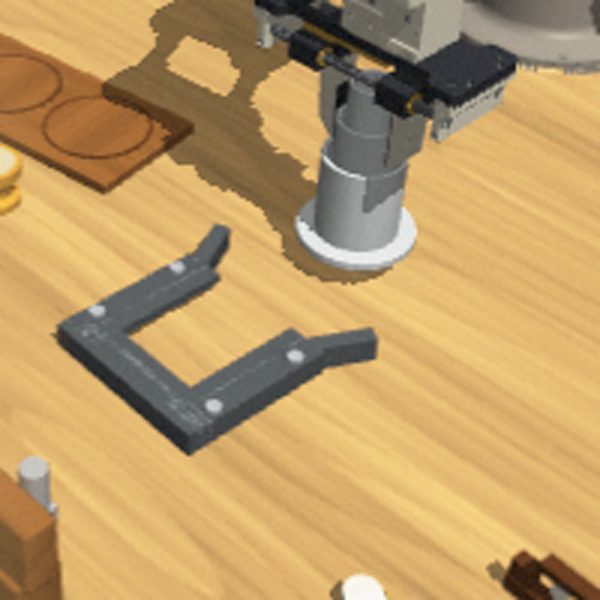

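View pics/top4z.png

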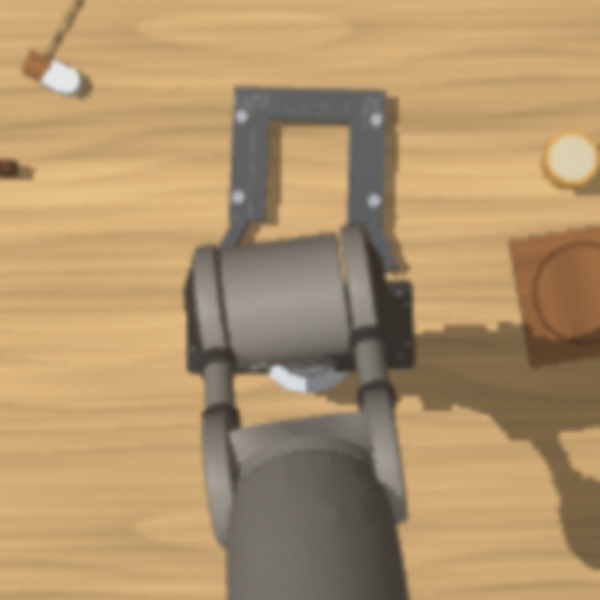

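Run:
```python
from h import *
for z in(30,32): print(ray("scene",[270+356/3,150+233/3],z))
```

```text
[444.2842637  135.84170096  30.        ]
[446.34835702 137.3689462   32.        ]
```

```bash
cat >> h.py <<'E'
def ring(x,y,z,r):
    a=np.linspace(0,2*np.pi,120); return np.c_[x+r*np.cos(a),y+r*np.sin(a),np.full(120,z)]
def fl(c,x,y,z0,r=48,h=8):
    u=proj(c,np.r_[ring(x,y,z0,r),ring(x,y,z0+h,r)]); return np.array([u[:,0].min(),u[:,0].max(),u[:,1].max()])
def solve(c,obs,z0,r=48,h=8,g=(480,200)):
    from scipy.optimize import least_squares
    return least_squares(lambda p:fl(c,p[0],p[1],z0,r,h)-obs,g)
E
python3 - <<'E'
from h import *
r=solve("scene",[180+551/2.3,180+655/2.3,130+391/2.3],0); print(r.x,r.fun)
r=solve("scene",[270+296/3,270+416/3,150+271/3],24.1); print(r.x,r.fun)
r=solve("top",[180+95.5/2.4,180+173.5/2.4,160+353/2.4],0); print(r.x,r.fun)
E
```

```text
[478.08312985 320.33274518] [-0.30285157  0.29601347 -0.02871485]
[438.3909451  130.58419977] [-0.23313471  0.2300539  -0.02236922]
[482.99490679 319.2503548 ] [-0.39905918  0.39940604 -0.00464006]
```

send_rows(
  moves=[
    [[-3,0,-4.5],[-0.4,0,0.6],45],
    [[0,0,0],[0,0,0],45],
    [[0,12,0],[0,0,0],45],
    [[0,8,0],[0,0,0],45],
    [[0,0,0],[0,0,0],45],
  ],
)

```text
time: 10.35
tool_pos: [443.4, 133.8, 108.7]
tcp_rot: [-1.572, 0.0, -3.138]
contact_force: [-0.5, 0.1, -8.1]
grip_width: 50.2
```

```bash
python3 go.py 443 132 109
```

```text
pos [443.4 133.8 108.7] rot [-1.572  0.    -3.138] F [-0.5  0.1 -8.1] w 50.2 t 10.35
shift in tool [ 0.4 -0.4  1.8] in goal axes [ 0.4 -0.3  1.8] turn deg [ 0.07  0.18 -0.02]
```

send_rows(
  moves=[
    [[-15,0,1.7],[0,0,0],45],
    [[-20,0,1.2],[0,0,0],45],
    [[-20,0,0.9],[0,0,0],45],
    [[-20,0,0.9],[0,0,0],45],
    [[-10,0,0.5],[0,0,0],45],
    [[0,0,0],[0,0,0],45],
  ],
)

```text
time: 11.1
tool_pos: [536.2, 127.7, 109.1]
tcp_rot: [-1.572, 0.005, -3.139]
contact_force: [-0.0, 0.7, -8.1]
grip_width: 50.5
```

```bash
python3 go.py 560 127 109
python3 - <<'E'
from h import *
for c in ("scene","top"):
    im=viewer.capture(c);cv2.imwrite(f"pics/{c}5.png",im)
    z=cv2.resize(im[150:350,270:470],None,fx=3,fy=3,interpolation=cv2.INTER_CUBIC) if c=="scene" else cv2.resize(im[190:390,200:400],None,fx=3,fy=3,interpolation=cv2.INTER_CUBIC)
    cv2.imwrite(f"pics/{c}5z.png",z)
E
```

```text
pos [536.2 127.7 109.1] rot [-1.572  0.005 -3.139] F [-0.   0.7 -8.1] w 50.5 t 11.1
shift in tool [-23.8   0.2   0.7] in goal axes [-23.8   0.1   0.7] turn deg [ 0.07  0.13 -0.27]
```

View pics/scene5z.png

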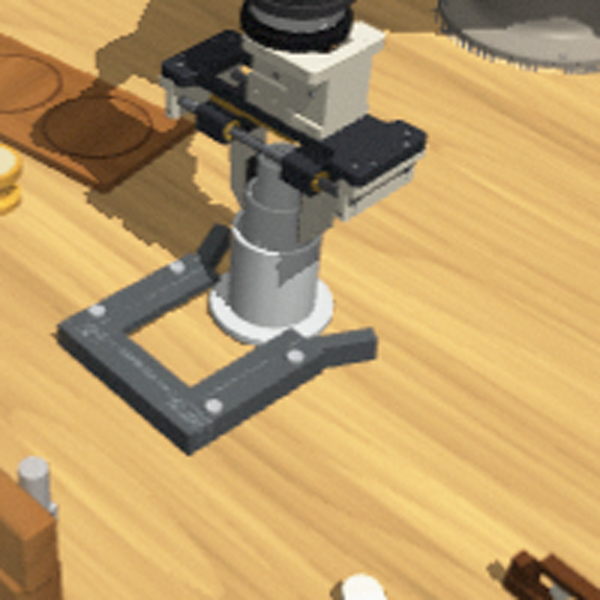

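send_rows(
  moves=[
    [[-10,0,0.4],[0,0,0],45],
    [[-15,0,0.6],[0,0,-0.2],45],
    [[-15,0,0.6],[0,0,0],45],
    [[-10,0,0.4],[0,0,0],45],
    [[0,0,0],[0,0,0],45],
  ],
)

```text
time: 11.82
tool_pos: [586.0, 126.3, 109.2]
tcp_rot: [-1.572, -0.001, -3.138]
contact_force: [-0.7, -1.2, -8.5]
grip_width: 50.4
```

```bash
python3 go.py 616 124.5 109
```

```text
pos [586.  126.3 109.2] rot [-1.572e+00 -1.000e-03 -3.138e+00] F [-0.7 -1.2 -8.5] w 50.4 t 11.825
shift in tool [-30.    0.1   1.9] in goal axes [-30.    0.2   1.8] turn deg [0.06 0.21 0.08]
```

send_rows(
  moves=[
    [[-8,0,0.5],[0,0,0],45],
    [[-8,0,0.5],[0,0,0],45],
    [[-6,0,0.3],[0,0,0],45],
    [[0,0,0],[0,0,0],45],
  ],
)

```text
time: 12.32
tool_pos: [608.6, 125.1, 108.8]
tcp_rot: [-1.572, -0.003, -3.138]
contact_force: [0.3, 0.0, -8.0]
grip_width: 50.3
```

send_rows(
  moves=[
    [[-4,0,0.2],[0,0,0],45],
    [[-3,0,0.1],[0,0,0],45],
    [[0,0,0],[0,0,0],45],
  ],
)

```text
time: 12.7
tool_pos: [615.6, 124.8, 108.6]
tcp_rot: [-1.572, -0.004, -3.138]
contact_force: [1.1, 0.8, -8.8]
grip_width: 50.4
```

send_rows(
  moves=[
    [[-2,0,0.1],[0,0,0],45],
    [[0,0,0],[0,0,0],45],
  ],
)

```text
time: 12.95
tool_pos: [617.6, 124.8, 108.6]
tcp_rot: [-1.572, -0.004, -3.138]
contact_force: [0.7, 0.8, -8.0]
grip_width: 50.7
```

```bash
python3 go.py 616 124.5 109;python3 - <<'E'
from h import *
for c in ("scene",):
    im=viewer.capture(c);cv2.imwrite(f"pics/{c}6.png",im)
    z=cv2.resize(im[150:350,270:470],None,fx=3,fy=3,interpolation=cv2.INTER_CUBIC)
    cv2.imwrite(f"pics/{c}6z.png",z)
E
```

```text
pos [617.6 124.8 108.6] rot [-1.572 -0.004 -3.138] F [ 0.7  0.8 -8. ] w 50.7 t 12.95
shift in tool [ 1.6 -0.3  0.3] in goal axes [ 1.6 -0.4  0.3] turn deg [0.05 0.23 0.22]
```

View pics/scene6z.png

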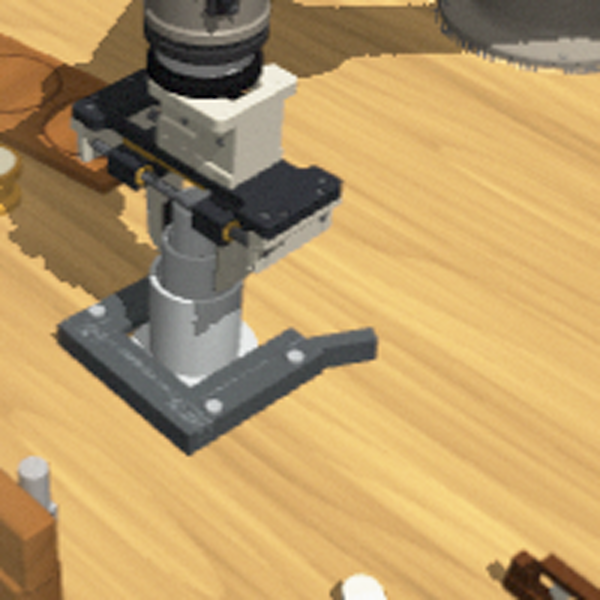

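send_rows(
  moves=[
    [[-2,0,0.1],[0,0,0],45],
    [[0,0,0],[0,0,0],45],
  ],
)

```text
time: 13.25
tool_pos: [619.3, 124.7, 108.5]
tcp_rot: [-1.572, -0.005, -3.138]
contact_force: [-1.0, -0.2, -8.7]
grip_width: 50.3
```

send_rows(
  moves=[
    [[-2,0,0.1],[0,0,0],45],
    [[0,0,0],[0,0,0],45],
  ],
)

```text
time: 13.5
tool_pos: [620.5, 124.7, 108.3]
tcp_rot: [-1.572, -0.007, -3.137]
contact_force: [-0.9, 0.3, -7.9]
grip_width: 50.5
```

send_rows(
  moves=[
    [[-2,0,0.1],[0,0,0],45],
    [[0,0,0],[0,0,0],45],
  ],
)

```text
time: 13.75
tool_pos: [621.5, 124.7, 108.0]
tcp_rot: [-1.572, -0.01, -3.137]
contact_force: [-2.4, -0.8, -7.6]
grip_width: 50.9
```

send_rows(
  moves=[
    [[-2,0,0.1],[0,0,0],45],
    [[0,0,0],[0,0,0],45],
  ],
)

```text
time: 14.0
tool_pos: [622.6, 124.8, 108.4]
tcp_rot: [-1.572, -0.012, -3.137]
contact_force: [-3.5, -0.4, -6.3]
grip_width: 50.4
```

send_rows(
  moves=[
    [[2.5,0,0],[0,0,0.7],45],
    [[0,0,0],[0,0,0],45],
    [[0,1.5,0],[0,0,0],45],
    [[0,0,0],[0,0,0],45],
  ],
)

```text
time: 14.5
tool_pos: [620.4, 124.7, 107.3]
tcp_rot: [-1.572, 0.002, -3.137]
contact_force: [-3.2, -0.2, -6.4]
grip_width: 50.5
```

```bash
python3 go.py 620 124.5 106.2
```

```text
pos [620.4 124.7 107.3] rot [-1.572e+00  2.000e-03 -3.137e+00] F [-3.2 -0.2 -6.4] w 50.5 t 14.5
shift in tool [0.4 1.1 0.2] in goal axes [0.4 1.1 0.2] turn deg [ 0.06  0.25 -0.13]
```

send_rows(
  moves=[
    [[0.5,1,0],[0,0,0],45],
    [[0,0.5,0],[0,0,0],45],
    [[0,0,0],[0,0,0],45],
  ],
)

```text
time: 14.88
tool_pos: [620.2, 124.7, 107.2]
tcp_rot: [-1.572, 0.004, -3.137]
contact_force: [-3.0, -0.3, -5.0]
grip_width: 50.4
```

```bash
python3 go.py 620 124.5 106.2
```

```text
pos [620.2 124.7 107.2] rot [-1.572  0.004 -3.137] F [-3.  -0.3 -5. ] w 50.4 t 14.875
shift in tool [0.2 1.  0.2] in goal axes [0.2 1.  0.2] turn deg [ 0.06  0.25 -0.21]
```

send_rows(
  moves=[
    [[0,0,0],[0,0,0],60],
    [[0,0,0],[0,0,0],60],
    [[0,0,0],[0,0,0],70],
    [[0,-10,0],[0,0,0],70],
    [[0,-15,0],[0,0,0],70],
    [[0,-8,0],[0,0,0],70],
    [[0,0,0],[0,0,0],70],
  ],
)

```text
time: 15.75
tool_pos: [625.0, 124.7, 147.2]
tcp_rot: [-1.573, 0.019, -3.138]
contact_force: [0.8, 0.1, -0.2]
grip_width: 70.4
```

```bash
python3 go.py 620 124.5 138;python3 - <<'E'
from h import *
for c in ("scene",):
    im=viewer.capture(c);cv2.imwrite(f"pics/{c}7.png",im)
    z=cv2.resize(im[150:350,270:470],None,fx=3,fy=3,interpolation=cv2.INTER_CUBIC)
    cv2.imwrite(f"pics/{c}7z.png",z)
E
```

```text
pos [625.  124.7 147.2] rot [-1.573  0.019 -3.138] F [ 0.8  0.1 -0.2] w 70.4 t 15.75
shift in tool [5.2 9.1 0.2] in goal axes [5.  9.2 0.2] turn deg [ 0.11  0.23 -1.1 ]
```

View pics/scene7z.png

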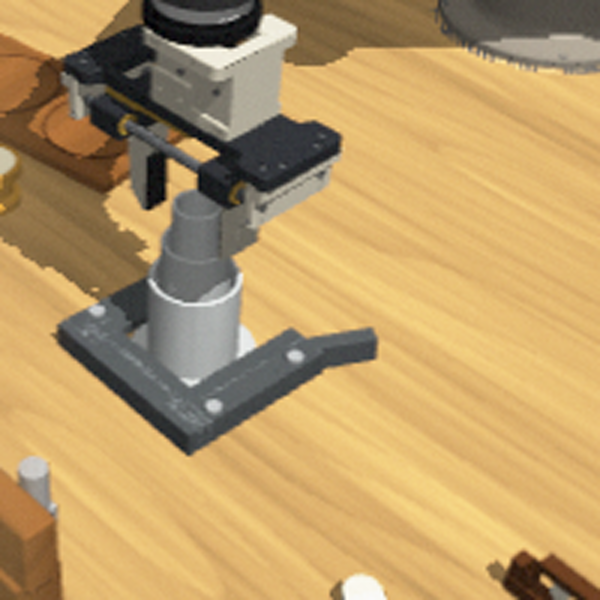

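send_rows(
  moves=[
    [[6,0,0.2],[0,0,-1.1],70],
    [[0,9,0],[0,0,0],70],
    [[0,0,0],[0,0,0],45],
    [[0,0,0],[0,0,0],45],
  ],
)

```text
time: 16.3
tool_pos: [617.4, 124.4, 135.3]
tcp_rot: [-1.572, -0.005, -3.137]
contact_force: [0.2, 0.6, -0.1]
grip_width: 54.6
```

```bash
python3 go.py 619 124.7 138
```

```text
pos [617.4 124.4 135.3] rot [-1.572 -0.005 -3.137] F [ 0.2  0.6 -0.1] w 54.6 t 16.3
shift in tool [-1.5 -2.7 -0.3] in goal axes [-1.6 -2.7 -0.3] turn deg [0.09 0.24 0.31]
```

send_rows(
  moves=[
    [[-1.5,-2.7,0],[0,0.2,0.3],45],
    [[0,0,0],[0,0,0],30],
    [[0,0,0],[0,0,0],30],
    [[0,0,0],[0,0,0],30],
  ],
)

```text
time: 16.8
tool_pos: [619.1, 124.5, 138.1]
tcp_rot: [-1.573, 0.0, -3.141]
contact_force: [0.1, 0.1, -0.3]
grip_width: 35.4
```

```bash
python3 go.py 619 124.7 138
```

```text
pos [619.1 124.5 138.1] rot [-1.573  0.    -3.141] F [ 0.1  0.1 -0.3] w 35.4 t 16.8
shift in tool [ 0.1  0.1 -0.2] in goal axes [ 0.1  0.1 -0.2] turn deg [ 0.1   0.02 -0.02]
```

send_rows(
  moves=[
    [[0,0,0],[0,0,0],30],
    [[0,-4,0],[0,0,0],30],
    [[0,-4,0],[0,0,0],30],
    [[0,-4,0],[0,0,0],30],
    [[0,-4,0],[0,0,0],30],
  ],
)

```text
time: 17.42
tool_pos: [616.0, 124.2, 148.7]
tcp_rot: [-1.572, -0.011, -3.141]
contact_force: [1.9, -0.5, -16.2]
grip_width: 35.6
```

send_rows(
  moves=[
    [[-2,-5,0],[0,0,0.6],30],
    [[0,-5,0],[0,0,0.1],30],
    [[0,-5,0],[0,0,0.1],30],
    [[0,-5,0],[0,0,0.1],30],
  ],
)

```text
time: 17.92
tool_pos: [616.7, 124.2, 168.5]
tcp_rot: [-1.571, 0.0, -3.141]
contact_force: [1.0, 0.3, -14.8]
grip_width: 35.1
```

```bash
python3 go.py 619 124.7 200;python3 - <<'E'
from h import *
for c in ("scene",):
    im=viewer.capture(c);cv2.imwrite(f"pics/{c}8.png",im)
    z=cv2.resize(im[150:350,270:470],None,fx=3,fy=3,interpolation=cv2.INTER_CUBIC)
    cv2.imwrite(f"pics/{c}8z.png",z)
E
```

```text
pos [616.7 124.2 168.5] rot [-1.571  0.    -3.141] F [  1.    0.3 -14.8] w 35.1 t 17.925
shift in tool [ -2.3 -31.5  -0.5] in goal axes [ -2.3 -31.5  -0.5] turn deg [ 0.04  0.02 -0.03]
```

View pics/scene8z.png

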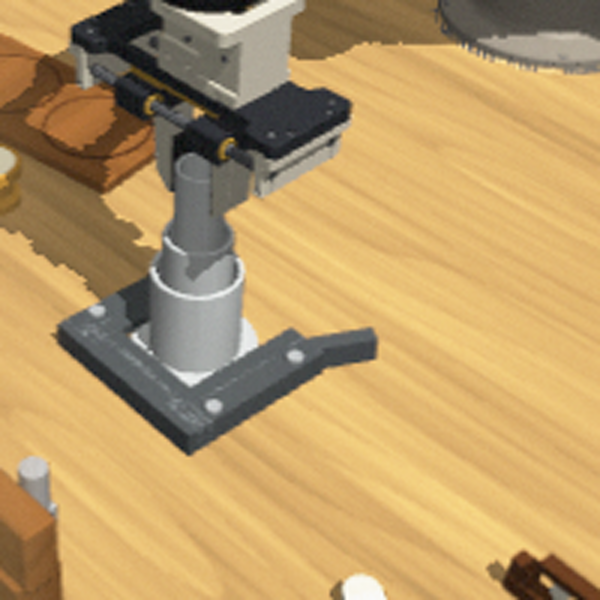

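send_rows(
  moves=[
    [[-0.5,-6,0],[0,0,0],30],
    [[0,-8,0],[0,0,0.1],30],
    [[0,-10,0],[0,0,0],30],
    [[0,-15,0],[0,0,0],30],
    [[0,-15,0],[0,0,0],30],
    [[0,0,0],[0,0,0],30],
  ],
)

```text
time: 18.73
tool_pos: [621.2, 124.3, 237.0]
tcp_rot: [-1.573, 0.023, -3.141]
contact_force: [0.3, -0.6, -0.6]
grip_width: 35.2
```

```bash
python3 go.py 510 -356 200;python3 - <<'E'
from h import *
for c in ("scene","top"):
    im=viewer.capture(c);cv2.imwrite(f"pics/{c}9.png",im)
    z=cv2.resize(im[150:350,270:470],None,fx=3,fy=3,interpolation=cv2.INTER_CUBIC)
    cv2.imwrite(f"pics/{c}9z.png",z)
E
```

```text
pos [621.2 124.3 237. ] rot [-1.573  0.023 -3.141] F [ 0.3 -0.6 -0.6] w 35.2 t 18.725
shift in tool [112.1  33.6 480.3] in goal axes [111.2  37.  480.3] turn deg [ 0.11  0.02 -1.3 ]
```

View pics/scene9z.png

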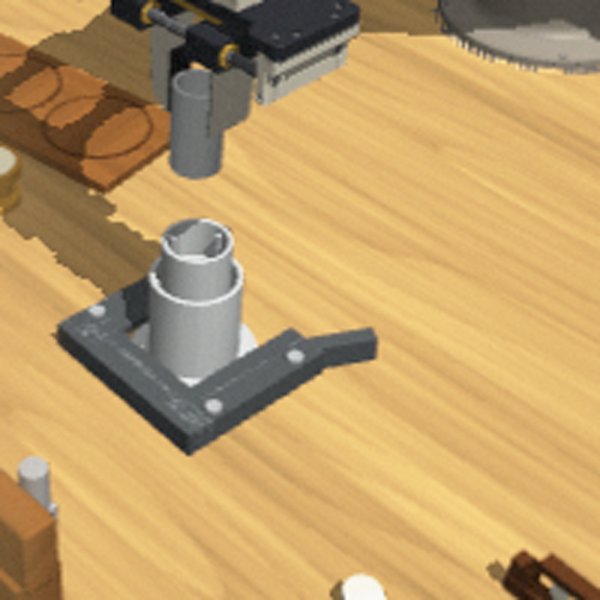

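send_rows(
  moves=[
    [[5,0,20],[0,0,-1.3],30],
    [[9,0,40],[0,0,0],30],
    [[10,5,45],[0,0,0],30],
    [[10,5,45],[0,0,0],30],
    [[10,5,45],[0,0,0],30],
    [[10,5,45],[0,0,0],30],
    [[10,5,45],[0,0,0],30],
    [[10,5,45],[0,0,0],30],
    [[10,5,45],[0,0,0],30],
    [[10,5,40],[0,0,0],30],
    [[9,5,30],[0,0,0],30],
    [[4,0,20],[0,0,0],30],
    [[0,0,0],[0,0,0],30],
  ],
)

```text
time: 20.45
tool_pos: [497.3, -365.6, 178.9]
tcp_rot: [-1.58, -0.03, 3.136]
contact_force: [-0.2, 0.3, -1.4]
grip_width: 35.7
```

```bash
python3 go.py 510 -356 130
```

```text
pos [ 497.3 -365.6  178.9] rot [-1.58  -0.03   3.136] F [-0.2  0.3 -1.4] w 35.7 t 20.45
shift in tool [-14.1  48.6  -9.2] in goal axes [-12.7  48.9  -9.6] turn deg [ 0.53 -0.31  1.7 ]
```

send_rows(
  moves=[
    [[-13,0,-9.5],[0.5,-0.3,1.7],30],
    [[0,0,0],[0,0,0],30],
    [[0,25,0],[0,0,0],30],
    [[0,24,0],[0,0,0],30],
    [[0,0,0],[0,0,0],30],
  ],
)

```text
time: 21.08
tool_pos: [514.2, -349.9, 130.3]
tcp_rot: [-1.571, 0.004, -3.134]
contact_force: [-0.2, 0.7, -0.4]
grip_width: 35.2
```

```bash
python3 go.py 510 -356 72
python3 - <<'E'
from h import *
o=None
for c in ("scene","top"):
    im=viewer.capture(c);cv2.imwrite(f"pics/{c}10.png",im)
im=cv2.imread("pics/scene10.png"); cv2.imwrite("pics/scene10z.png",cv2.resize(im[90:250,180:360],None,fx=4,fy=3.7,interpolation=cv2.INTER_CUBIC))
im=cv2.imread("pics/top10.png"); cv2.imwrite("pics/top10z.png",cv2.resize(im[200:340,360:520],None,fx=4,fy=4,interpolation=cv2.INTER_CUBIC))
E
```

```text
pos [ 514.2 -349.9  130.3] rot [-1.571  0.004 -3.134] F [-0.2  0.7 -0.4] w 35.2 t 21.075
shift in tool [ 4.5 58.3  6.1] in goal axes [ 4.2 58.3  6.1] turn deg [ 0.    0.44 -0.23]
```

View pics/scene10z.png

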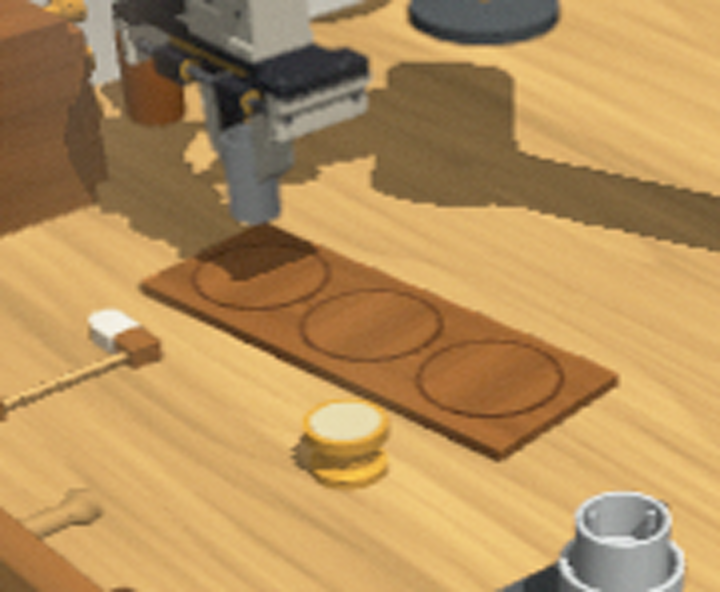

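View pics/top10z.png

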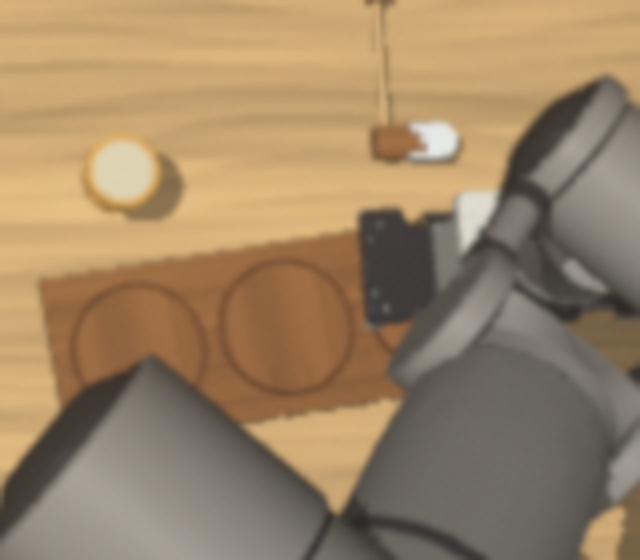

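Run:
```python
from h import *
X=lambda x:180+x/4
r=solve("scene",[X(229),X(280.5),90+223/3.7],72.3,18,5,(510,-350)); print("cup",r.x,r.fun)
for n,l,rr,b in(("b0",192,330,310.5),("b1",300,443,361.5),("b2",416,564,416.5)):
    r=solve("scene",[X(l),X(rr),90+b/3.7],12,50,0,(500,-250)); print(n,r.x,r.fun)
r=solve("top",[360+219/4,360+352/4,200+394/4],12,50,0,(500,-250)); print("top b1",r.x,r.fun)
r=solve("top",[360+72/4,360+207/4,200+(283+136)/4],12,50,0,(500,-250)); print("top b2",r.x,r.fun)
```

```text
cup [ 511.88381723 -348.57527611] [-0.10195815  0.10258189 -0.00410842]
b0 [ 509.6868557  -353.74536784] [-0.10774451  0.10895063 -0.01062256]
b1 [ 494.11569372 -245.41720356] [-0.03679761  0.03706924 -0.00359968]
b2 [ 478.7844401  -137.41690108] [-0.05583088  0.05601019 -0.00543065]
top b1 [ 495.93853249 -249.62463699] [-0.43722939  0.4400555  -0.00528659]
top b2 [ 480.74106463 -142.08201285] [-0.32307283  0.32444839 -0.00389138]
```

send_rows(
  moves=[
    [[3.4,0,6.1],[0,0.4,-0.2],30],
    [[0,20,0],[0,0,0],30],
    [[0,20,0],[0,0,0],30],
    [[0,14,0],[0,0,0],30],
    [[0,0,0],[0,0,0],30],
  ],
)

```text
time: 21.8
tool_pos: [513.9, -360.9, 82.9]
tcp_rot: [-1.561, 0.011, 3.141]
contact_force: [-0.2, -0.7, -1.6]
grip_width: 35.5
```

```bash
python3 go.py 511 -356 71
```

```text
pos [ 513.9 -360.9   82.9] rot [-1.561  0.011  3.141] F [-0.2 -0.7 -1.6] w 35.5 t 21.8
shift in tool [ 3.1 11.8 -5. ] in goal axes [ 2.9 11.9 -4.9] turn deg [-0.58 -0.04 -0.61]
```

send_rows(
  moves=[
    [[3,0,-5],[-0.6,0,-0.6],30],
    [[0,0,0],[0,0,0],30],
    [[0,8,0],[0,0,0],30],
    [[0,0,0],[0,0,0],30],
  ],
)

```text
time: 22.3
tool_pos: [511.6, -356.4, 76.7]
tcp_rot: [-1.569, 0.002, 3.141]
contact_force: [0.1, -0.4, -1.1]
grip_width: 35.4
```

```bash
python3 go.py 511 -356 71
```

```text
pos [ 511.6 -356.4   76.7] rot [-1.569e+00  2.000e-03  3.141e+00] F [ 0.1 -0.4 -1.1] w 35.4 t 22.3
shift in tool [ 0.6  5.7 -0.4] in goal axes [ 0.6  5.7 -0.4] turn deg [-0.08 -0.04 -0.12]
```

send_rows(
  moves=[
    [[0.5,4,0],[0,0,0],30],
    [[0,1,0],[0,0,0],30],
    [[0,0,0],[0,0,0],30],
  ],
)

```text
time: 22.68
tool_pos: [511.1, -356.4, 71.3]
tcp_rot: [-1.569, 0.002, 3.141]
contact_force: [-0.8, -0.2, -1.2]
grip_width: 35.6
```

send_rows(
  moves=[
    [[0,1.5,0],[0,0,0],30],
    [[0,0,0],[0,0,0],30],
  ],
)

```text
time: 22.92
tool_pos: [511.4, -356.6, 70.1]
tcp_rot: [-1.569, 0.003, 3.141]
contact_force: [-0.1, 1.3, -1.4]
grip_width: 35.4
```

send_rows(
  moves=[
    [[0,1,0],[0,0,0],30],
    [[0,0,0],[0,0,0],30],
  ],
)

```text
time: 23.18
tool_pos: [511.5, -356.7, 70.2]
tcp_rot: [-1.568, 0.004, 3.141]
contact_force: [0.2, 0.2, -0.9]
grip_width: 35.3
```

send_rows(
  moves=[
    [[0,1,0],[0,0,0],30],
    [[0,0,0],[0,0,0],30],
  ],
)

```text
time: 23.42
tool_pos: [511.7, -356.8, 70.1]
tcp_rot: [-1.568, 0.004, 3.141]
contact_force: [-0.3, 0.0, -0.6]
grip_width: 35.3
```

send_rows(
  moves=[
    [[0,0,0],[0,0,0],45],
    [[0,0,0],[0,0,0],60],
    [[0,0,0],[0,0,0],65],
    [[0,-20,0],[0,0,0],65],
    [[0,-40,0],[0,0,0],65],
    [[0,-40,0],[0,0,0],65],
    [[0,-20,0],[0,0,0],65],
    [[0,0,0],[0,0,0],65],
  ],
)

```text
time: 24.42
tool_pos: [511.1, -356.5, 191.7]
tcp_rot: [-1.569, 0.003, 3.141]
contact_force: [-0.1, 0.3, -0.1]
grip_width: 65.1
```

```bash
python3 go.py 619 124.7 180
python3 - <<'E'
from h import *
im=viewer.capture("scene"); cv2.imwrite("pics/s11.png",im); cv2.imwrite("pics/s11z.png",cv2.resize(im[90:250,180:360],None,fx=4,fy=3.7,interpolation=cv2.INTER_CUBIC))
E
```

```text
pos [ 511.1 -356.5  191.7] rot [-1.569e+00  3.000e-03  3.141e+00] F [-0.1  0.3 -0.1] w 65.1 t 24.425
shift in tool [-107.5   11.1 -481.3] in goal axes [-107.9   11.7 -481.2] turn deg [-0.11 -0.05 -0.16]
```

View pics/s11z.png

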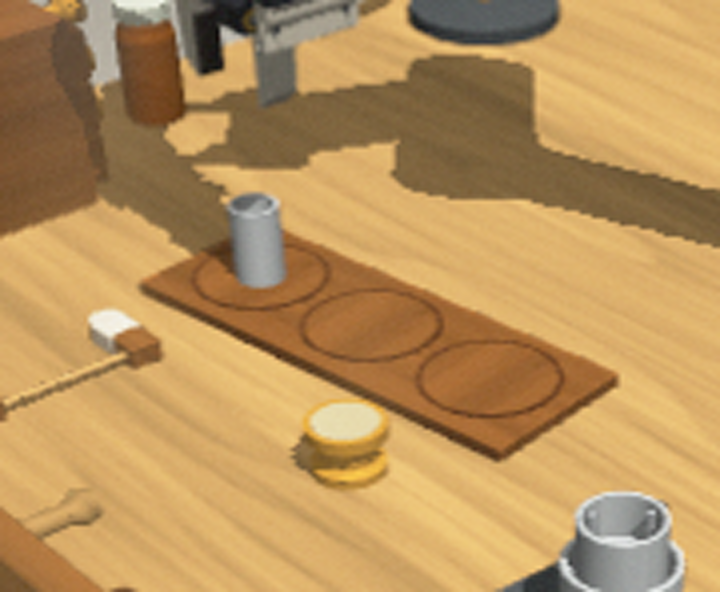

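send_rows(
  moves=[
    [[-4,0,-20],[0,0,0],70],
    [[-9,0,-40],[0,0,0],80],
    [[-10,0,-45],[0,0,0],80],
    [[-10,0,-45],[0,0,0],80],
    [[-10,0,-45],[0,0,0],80],
    [[-10,0,-45],[0,0,0],80],
    [[-10,0,-45],[0,0,0],80],
    [[-10,0,-45],[0,0,0],80],
    [[-10,0,-45],[0,0,0],80],
    [[-10,0,-40],[0,0,0],80],
    [[-9,0,-30],[0,0,0],80],
    [[-4,0,-20],[0,0,0],80],
    [[0,0,0],[0,0,0],80],
  ],
)

```text
time: 26.1
tool_pos: [608.2, 140.3, 173.8]
tcp_rot: [-1.582, -0.029, -3.137]
contact_force: [-0.5, 0.7, 0.0]
grip_width: 80.1
```

```bash
python3 go.py 618.5 124.7 140
```

```text
pos [608.2 140.3 173.8] rot [-1.582 -0.029 -3.137] F [-0.5  0.7  0. ] w 80.1 t 26.1
shift in tool [-11.2  33.3  16. ] in goal axes [-10.3  33.8  15.6] turn deg [0.63 0.24 1.68]
```

send_rows(
  moves=[
    [[-10.5,0,15.7],[0.6,0.2,1.7],80],
    [[0,0,0],[0,0,0],80],
    [[0,25,0],[0,0,0],80],
    [[0,0,0],[0,0,0],80],
  ],
)

```text
time: 26.6
tool_pos: [619.2, 118.7, 148.0]
tcp_rot: [-1.569, 0.002, 3.137]
contact_force: [-0.4, 0.0, -0.0]
grip_width: 80.0
```

```bash
python3 go.py 618.5 124.7 106.5
```

```text
pos [619.2 118.7 148. ] rot [-1.569e+00  2.000e-03  3.137e+00] F [-0.4  0.  -0. ] w 80.0 t 26.6
shift in tool [ 0.8 41.5 -6.1] in goal axes [ 0.7 41.5 -6. ] turn deg [-0.09 -0.29 -0.12]
```

send_rows(
  moves=[
    [[0.7,0,-6],[-0.1,-0.3,0],80],
    [[0,0,0],[0,0,0],80],
    [[0,18,0],[0,0,0],80],
    [[0,18,0],[0,0,0],80],
    [[0,0,0],[0,0,0],80],
  ],
)

```text
time: 27.22
tool_pos: [619.6, 124.4, 112.4]
tcp_rot: [-1.571, 0.006, 3.141]
contact_force: [-0.0, 0.0, -0.1]
grip_width: 79.9
```

```bash
python3 go.py 618.5 124.7 106.5
```

```text
pos [619.6 124.4 112.4] rot [-1.571  0.006  3.141] F [-0.   0.  -0.1] w 79.9 t 27.225
shift in tool [ 1.2  5.9 -0.2] in goal axes [ 1.1  5.9 -0.3] turn deg [ 0.03 -0.03 -0.34]
```

send_rows(
  moves=[
    [[1,5.5,0],[0,0,-0.3],75],
    [[0,0,0],[0,0,0],60],
    [[0,0,0],[0,0,0],45],
    [[0,0,0],[0,0,0],45],
    [[0,0,0],[0,0,0],45],
    [[0,0,0],[0,0,0],45],
  ],
)

```text
time: 27.98
tool_pos: [619.1, 124.6, 107.4]
tcp_rot: [-1.571, 0.002, 3.141]
contact_force: [0.6, 0.6, -1.2]
grip_width: 50.6
```

```bash
python3 go.py 618.5 124.7 106.5
```

```text
pos [619.1 124.6 107.4] rot [-1.571e+00  2.000e-03  3.141e+00] F [ 0.6  0.6 -1.2] w 50.6 t 27.975
shift in tool [ 0.6  0.9 -0.1] in goal axes [ 0.6  0.9 -0.1] turn deg [ 0.04 -0.02 -0.11]
```

send_rows(
  moves=[
    [[0,-4,0],[0,0,0],45],
    [[0,-4,0],[0,0,0.1],45],
    [[-0.5,-5,0],[0,0,0.2],45],
    [[-0.5,-5,0],[0,0,0.2],45],
  ],
)

```text
time: 28.48
tool_pos: [616.0, 124.2, 118.9]
tcp_rot: [-1.57, -0.003, 3.141]
contact_force: [2.8, -0.0, -21.3]
grip_width: 50.6
```

send_rows(
  moves=[
    [[-1,-5,0],[0,0,0.3],45],
    [[-0.5,-5,0],[0,0,0.2],45],
    [[-0.5,-5,0],[0,0,0.2],45],
    [[-0.5,-5,0],[0,0,0.2],45],
  ],
)

```text
time: 28.98
tool_pos: [616.7, 124.2, 138.1]
tcp_rot: [-1.57, 0.008, 3.141]
contact_force: [0.4, 0.3, -19.3]
grip_width: 50.4
```

```bash
python3 go.py 619 124.7 160
python3 - <<'E'
from h import *
im=viewer.capture("scene"); cv2.imwrite("pics/s12.png",im); cv2.imwrite("pics/s12z.png",cv2.resize(im[150:350,270:470],None,fx=3,fy=3,interpolation=cv2.INTER_CUBIC))
E
```

```text
pos [616.7 124.2 138.1] rot [-1.57   0.008  3.141] F [  0.4   0.3 -19.3] w 50.4 t 28.975
shift in tool [ -2.5 -21.9  -0.5] in goal axes [ -2.3 -21.9  -0.5] turn deg [-0.04 -0.02 -0.44]
```

View pics/s12z.png

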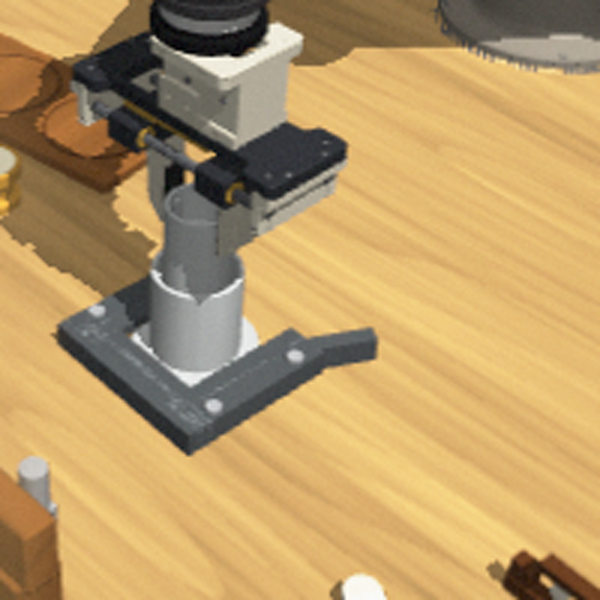

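Medium is sliding out; the big cup stays under the lips. Continue.

send_rows(
  moves=[
    [[0,-5,0],[0,0,-0.3],45],
    [[0,-6,0],[0,0,0],45],
    [[0,-8,0],[0,0,0],45],
    [[0,-10,0],[0,0,0],45],
    [[0,-15,0],[0,0,0],45],
    [[0,-15,0],[0,0,0],45],
    [[0,-10,0],[0,0,0],45],
    [[0,0,0],[0,0,0],45],
  ],
)

```text
time: 30.02
tool_pos: [621.2, 124.5, 224.3]
tcp_rot: [-1.572, 0.025, 3.141]
contact_force: [0.6, -0.5, -4.2]
grip_width: 50.8
```

```bash
python3 go.py 495.5 -248 180
python3 - <<'E'
from h import *
im=viewer.capture("scene"); cv2.imwrite("pics/s13.png",im); cv2.imwrite("pics/s13z.png",cv2.resize(im[150:350,270:470],None,fx=3,fy=3,interpolation=cv2.INTER_CUBIC))
E
```

```text
pos [621.2 124.5 224.3] rot [-1.572  0.025  3.141] F [ 0.6 -0.5 -4.2] w 50.8 t 30.025
shift in tool [126.7  40.7 372.6] in goal axes [125.7  44.3 372.5] turn deg [ 0.05 -0.02 -1.46]
```

View pics/s13z.png

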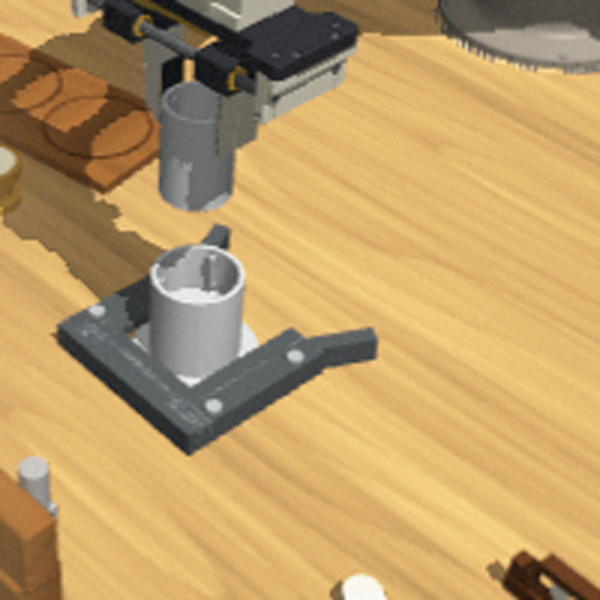

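send_rows(
  moves=[
    [[5,0,18],[0,0,-1.4],45],
    [[13,0,40],[0,0,0],45],
    [[15,4,45],[0,0,0],45],
    [[15,4,45],[0,0,0],45],
    [[15,4,45],[0,0,0],45],
    [[15,4,45],[0,0,0],45],
    [[15,4,45],[0,0,0],45],
    [[12,4,35],[0,0,0],45],
    [[6,0,20],[0,0,0],45],
    [[3,0,10],[0,0,0],45],
    [[0,0,0],[0,0,0],45],
  ],
)

```text
time: 31.45
tool_pos: [494.7, -241.9, 191.5]
tcp_rot: [-1.576, -0.023, 3.137]
contact_force: [0.0, 0.2, -3.7]
grip_width: 50.3
```

```bash
python3 go.py 495.5 -248 140
```

```text
pos [ 494.7 -241.9  191.5] rot [-1.576 -0.023  3.137] F [ 0.   0.2 -3.7] w 50.3 t 31.45
shift in tool [-2.  51.4  6.4] in goal axes [-0.8 51.5  6.1] turn deg [ 0.3  -0.26  1.3 ]
```

send_rows(
  moves=[
    [[-1,0,6],[0.3,-0.3,1.3],45],
    [[0,0,0],[0,0,0],45],
    [[0,25,0],[0,0,0],45],
    [[0,35,0],[0,0,0],45],
    [[0,25,0],[0,0,0],45],
    [[0,0,0],[0,0,0],45],
  ],
)

```text
time: 32.2
tool_pos: [497.9, -244.6, 105.6]
tcp_rot: [-1.57, 0.004, -3.135]
contact_force: [-0.3, 0.8, -3.1]
grip_width: 50.3
```

```bash
python3 go.py 495.5 -248 80
python3 - <<'E'
from h import *
im=viewer.capture("scene"); cv2.imwrite("pics/s14.png",im); cv2.imwrite("pics/s14z.png",cv2.resize(im[90:250,180:360],None,fx=4,fy=3.7,interpolation=cv2.INTER_CUBIC))
E
```

```text
pos [ 497.9 -244.6  105.6] rot [-1.57   0.004 -3.135] F [-0.3  0.8 -3.1] w 50.3 t 32.2
shift in tool [ 2.6 25.6  3.4] in goal axes [ 2.4 25.6  3.4] turn deg [-0.04  0.39 -0.24]
```

View pics/s14z.png

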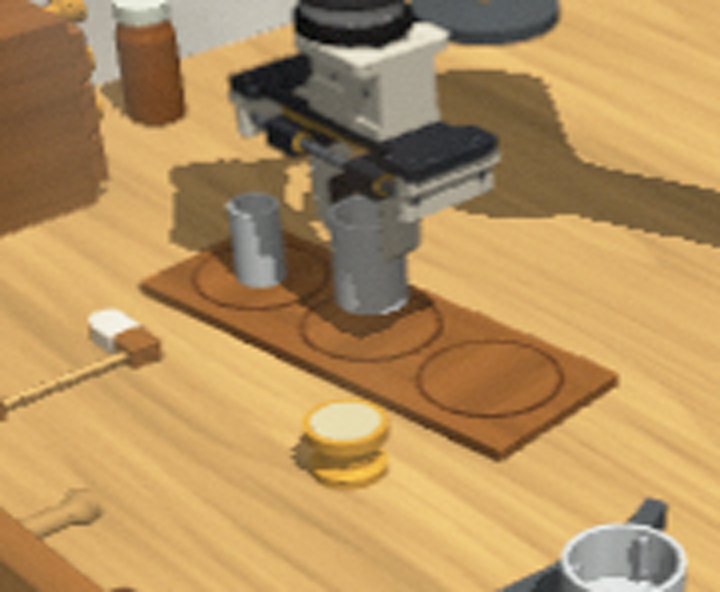

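send_rows(
  moves=[
    [[2.4,0,3.4],[0,0.4,-0.2],45],
    [[0,0,0],[0,0,0],45],
    [[0,12,0],[0,0,0],45],
    [[0,8,0],[0,0,0],45],
    [[0,0,0],[0,0,0],45],
  ],
)

```text
time: 32.88
tool_pos: [497.9, -249.5, 88.8]
tcp_rot: [-1.565, 0.007, 3.142]
contact_force: [-0.3, 0.2, -3.6]
grip_width: 50.7
```

```bash
python3 go.py 495.5 -248 80
```

```text
pos [ 497.9 -249.5   88.8] rot [-1.565  0.007  3.142] F [-0.3  0.2 -3.6] w 50.7 t 32.875
shift in tool [ 2.5  8.8 -1.6] in goal axes [ 2.4  8.8 -1.5] turn deg [-0.31 -0.01 -0.42]
```

send_rows(
  moves=[
    [[2.4,0,-1.5],[-0.3,0,-0.4],45],
    [[0,0,0],[0,0,0],45],
    [[0,7,0],[0,0,0],45],
    [[0,0,0],[0,0,0],45],
  ],
)

```text
time: 33.38
tool_pos: [495.4, -248.0, 81.4]
tcp_rot: [-1.571, -0.0, 3.141]
contact_force: [-0.0, -0.1, -3.3]
grip_width: 50.5
```

send_rows(
  moves=[
    [[0,1.5,0],[0,0,0],45],
    [[0,0,0],[0,0,0],45],
  ],
)

```text
time: 33.62
tool_pos: [495.5, -248.0, 79.8]
tcp_rot: [-1.571, 0.0, 3.142]
contact_force: [-0.5, 0.6, -2.2]
grip_width: 50.6
```

send_rows(
  moves=[
    [[0,1,0],[0,0,0],45],
    [[0,1,0],[0,0,0],45],
    [[0,0,0],[0,0,0],45],
  ],
)

```text
time: 34.0
tool_pos: [495.7, -248.2, 79.6]
tcp_rot: [-1.57, 0.001, -3.142]
contact_force: [-0.2, -0.1, -2.4]
grip_width: 50.4
```

Down at the expected height (79.5). Release and back to the large cup.

send_rows(
  moves=[
    [[0,0,0],[0,0,0],60],
    [[0,0,0],[0,0,0],75],
    [[0,0,0],[0,0,0],75],
    [[0,-20,0],[0,0,0],75],
    [[0,-30,0],[0,0,0],75],
    [[0,-30,0],[0,0,0],75],
    [[0,-20,0],[0,0,0],75],
    [[0,0,0],[0,0,0],80],
  ],
)

```text
time: 35.0
tool_pos: [496.1, -248.6, 182.6]
tcp_rot: [-1.569, 0.002, 3.142]
contact_force: [0.3, -0.1, -0.2]
grip_width: 78.9
```

```bash
python3 go.py 618.5 124.7 140
python3 - <<'E'
from h import *
im=viewer.capture("scene"); cv2.imwrite("pics/s15.png",im); cv2.imwrite("pics/s15z.png",cv2.resize(im[90:250,180:360],None,fx=4,fy=3.7,interpolation=cv2.INTER_CUBIC))
E
```

```text
pos [ 496.1 -248.6  182.6] rot [-1.569e+00  2.000e-03  3.142e+00] F [ 0.3 -0.1 -0.2] w 78.9 t 35.0
shift in tool [-122.3   42.2 -373.4] in goal axes [-122.4   42.6 -373.3] turn deg [-0.1  -0.   -0.14]
```

View pics/s15z.png

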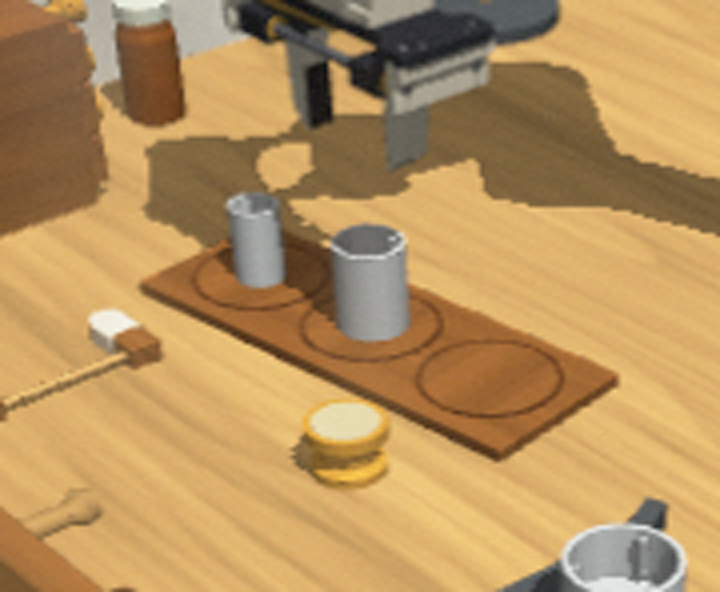

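send_rows(
  moves=[
    [[-5,0,-18],[0,0,0],88],
    [[-13,0,-40],[0,0,0],91],
    [[-15,0,-45],[0,0,0],91],
    [[-15,0,-45],[0,0,0],91],
    [[-15,0,-45],[0,0,0],91],
    [[-15,0,-45],[0,0,0],91],
    [[-15,0,-45],[0,0,0],91],
    [[-14,0,-35],[0,0,0],91],
    [[-6,0,-20],[0,0,0],91],
    [[-3,0,-10],[0,0,0],91],
    [[0,0,0],[0,0,0],91],
  ],
)

```text
time: 36.42
tool_pos: [608.0, 123.3, 167.6]
tcp_rot: [-1.577, -0.022, -3.139]
contact_force: [0.0, -0.4, -1.1]
grip_width: 91.0
```

```bash
python3 go.py 618.5 124.7 110
```

```text
pos [608.  123.3 167.6] rot [-1.577 -0.022 -3.139] F [ 0.  -0.4 -1.1] w 91.0 t 36.425
shift in tool [-11.8  57.4  -1. ] in goal axes [-10.5  57.6  -1.4] turn deg [0.33 0.15 1.24]
```

send_rows(
  moves=[
    [[-11,0,-1.4],[0.3,0.1,1.2],91],
    [[0,0,0],[0,0,0],91],
    [[0,25,0],[0,0,0],91],
    [[0,20,0],[0,0,0],91],
    [[0,0,0],[0,0,0],91],
  ],
)

```text
time: 37.05
tool_pos: [620.0, 120.9, 122.0]
tcp_rot: [-1.57, 0.002, 3.137]
contact_force: [-0.1, 0.6, 1.2]
grip_width: 91.0
```

```bash
python3 go.py 618.5 124.7 63
```

```text
pos [620.  120.9 122. ] rot [-1.570e+00  2.000e-03  3.137e+00] F [-0.1  0.6  1.2] w 91.0 t 37.05
shift in tool [ 1.6 59.  -3.8] in goal axes [ 1.5 59.  -3.8] turn deg [-0.04 -0.25 -0.11]
```

send_rows(
  moves=[
    [[1.5,0,-3.8],[0,-0.2,0],91],
    [[0,0,0],[0,0,0],91],
    [[0,15,0],[0,0,0],91],
    [[0,0,0],[0,0,0],91],
  ],
)

```text
time: 37.55
tool_pos: [619.6, 124.4, 108.6]
tcp_rot: [-1.57, 0.006, 3.14]
contact_force: [0.5, -0.3, -0.3]
grip_width: 91.0
```

```bash
python3 go.py 618.5 124.7 63
```

```text
pos [619.6 124.4 108.6] rot [-1.57   0.006  3.14 ] F [ 0.5 -0.3 -0.3] w 91.0 t 37.55
shift in tool [ 1.3 45.6 -0.3] in goal axes [ 1.1 45.6 -0.3] turn deg [-0.02 -0.08 -0.33]
```

send_rows(
  moves=[
    [[1,0,0],[0,0,-0.3],91],
    [[0,15,0],[0,0,0],91],
    [[0,15,0],[0,0,0],91],
    [[0,11,0],[0,0,0],91],
    [[0,0,0],[0,0,0],91],
  ],
)

```text
time: 38.17
tool_pos: [618.0, 124.4, 63.7]
tcp_rot: [-1.57, -0.002, 3.14]
contact_force: [-0.7, -0.2, -0.0]
grip_width: 90.9
```

```bash
python3 go.py 618.5 124.7 63
```

```text
pos [618.  124.4  63.7] rot [-1.57e+00 -2.00e-03  3.14e+00] F [-0.7 -0.2 -0. ] w 90.9 t 38.175
shift in tool [-0.5  0.7 -0.3] in goal axes [-0.5  0.7 -0.3] turn deg [-0.03 -0.08  0.09]
```

send_rows(
  moves=[
    [[0,0,0],[0,0,0],75],
    [[0,0,0],[0,0,0],60],
    [[0,0,0],[0,0,0],60],
    [[0,0,0],[0,0,0],60],
    [[0,-2,0],[0,0,0],60],
    [[0,0,0],[0,0,0],60],
  ],
)

```text
time: 38.92
tool_pos: [617.9, 124.4, 65.9]
tcp_rot: [-1.57, -0.002, 3.14]
contact_force: [-0.4, -0.4, -4.8]
grip_width: 66.0
```

```bash
python3 go.py 618.5 124.7 66
```

```text
pos [617.9 124.4  65.9] rot [-1.57e+00 -2.00e-03  3.14e+00] F [-0.4 -0.4 -4.8] w 66.0 t 38.925
shift in tool [-0.6 -0.1 -0.3] in goal axes [-0.6 -0.1 -0.3] turn deg [-0.03 -0.08  0.11]
```

send_rows(
  moves=[
    [[8,0,-0.3],[0,0,0],60],
    [[15,0,-0.6],[0,0,0],60],
    [[15,0,-0.6],[0,0,0],60],
    [[15,0,-0.6],[0,0,0],60],
    [[10,0,-0.4],[0,0,0],60],
    [[0,0,0],[0,0,0],60],
  ],
)

```text
time: 39.67
tool_pos: [549.7, 127.1, 65.1]
tcp_rot: [-1.57, -0.005, 3.14]
contact_force: [0.2, -0.3, -3.4]
grip_width: 66.2
```

```bash
python3 go.py 450 132 66
```

```text
pos [549.7 127.1  65.1] rot [-1.57  -0.005  3.14 ] F [ 0.2 -0.3 -3.4] w 66.2 t 39.675
shift in tool [99.7 -0.4 -4.8] in goal axes [99.7 -0.9 -4.9] turn deg [-0.05 -0.07  0.31]
```

send_rows(
  moves=[
    [[15,-0.5,-0.7],[0,0,0.3],60],
    [[20,-0.3,-0.9],[0,0,0],60],
    [[20,-0.3,-0.9],[0,0,0],60],
    [[20,-0.3,-0.9],[0,0,0],60],
    [[20,-0.3,-0.9],[0,0,0],60],
    [[8,0,-0.5],[0,0,0],60],
    [[0,0,0],[0,0,0],60],
  ],
)

```text
time: 40.55
tool_pos: [449.5, 132.1, 68.0]
tcp_rot: [-1.571, 0.009, 3.139]
contact_force: [0.3, -0.3, -3.4]
grip_width: 66.1
```

```bash
python3 go.py 481 -139.5 120
```

```text
pos [449.5 132.1  68. ] rot [-1.571  0.009  3.139] F [ 0.3 -0.3 -3.4] w 66.1 t 40.55
shift in tool [-32.6 -51.7 271.5] in goal axes [-31.5 -52.  271.6] turn deg [ 0.   -0.12 -0.53]
```

Out of the stop. Lift, then carry to bay2.

send_rows(
  moves=[
    [[0,-20,0],[0,0,-0.5],60],
    [[0,-30,0],[0,0,0],60],
    [[-2,-10,15],[0,0,0],60],
    [[-4,0,35],[0,0,0],60],
    [[-5,0,45],[0,0,0],60],
    [[-5,0,45],[0,0,0],60],
    [[-5,0,45],[0,0,0],60],
    [[-4,0,35],[0,0,0],60],
    [[-3,0,20],[0,0,0],60],
    [[-2,0,8],[0,0,0],60],
    [[0,0,0],[0,0,0],60],
  ],
)

```text
time: 41.92
tool_pos: [484.9, -131.8, 127.0]
tcp_rot: [-1.569, 0.005, 3.137]
contact_force: [0.4, 0.9, -4.2]
grip_width: 66.4
```

```bash
python3 go.py 481 -139.5 105
```

```text
pos [ 484.9 -131.8  127. ] rot [-1.569  0.005  3.137] F [ 0.4  0.9 -4.2] w 66.4 t 41.925
shift in tool [ 4.  22.   7.7] in goal axes [ 3.9 22.   7.7] turn deg [-0.1  -0.27 -0.3 ]
```

send_rows(
  moves=[
    [[4,0,7.7],[-0.1,-0.3,-0.3],60],
    [[0,0,0],[0,0,0],60],
    [[0,18,0],[0,0,0],60],
    [[0,12,0],[0,0,0],60],
    [[0,0,0],[0,0,0],60],
  ],
)

```text
time: 42.55
tool_pos: [480.5, -137.4, 96.4]
tcp_rot: [-1.572, -0.0, -3.137]
contact_force: [0.1, 0.3, -3.5]
grip_width: 66.0
```

```bash
python3 go.py 481 -139.5 77
python3 - <<'E'
from h import *
im=viewer.capture("scene"); cv2.imwrite("pics/s16.png",im); cv2.imwrite("pics/s16z.png",cv2.resize(im[90:250,180:360],None,fx=4,fy=3.7,interpolation=cv2.INTER_CUBIC))
E
```

```text
pos [ 480.5 -137.4   96.4] rot [-1.572 -0.    -3.137] F [ 0.1  0.3 -3.5] w 66.0 t 42.55
shift in tool [-0.5 19.4  2.2] in goal axes [-0.5 19.4  2.1] turn deg [0.04 0.26 0.02]
```

View pics/s16z.png

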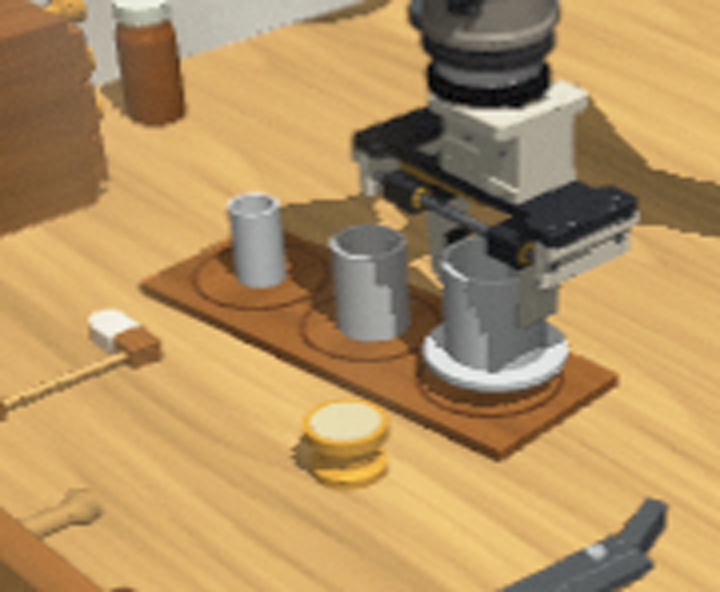

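Run:
```python
from h import *
r=solve("scene",[180+422.5/4,180+568.5/4,90+391.5/3.7],32.7,48,8,(480,-140)); print(r.x,r.fun)
```

```text
[ 476.45564423 -133.86317898] [ 0.1711313  -0.17165973  0.01657621]
```

send_rows(
  moves=[
    [[0,0,2],[0,0.2,0],60],
    [[0,8,0],[0,0,0],60],
    [[0,6,0],[0,0,0],60],
    [[0,0,0],[0,0,0],60],
  ],
)

```text
time: 43.1
tool_pos: [481.5, -139.8, 83.0]
tcp_rot: [-1.57, 0.002, -3.141]
contact_force: [0.2, 1.3, -3.8]
grip_width: 66.2
```

send_rows(
  moves=[
    [[-0.5,5,0.8],[0,0,0],60],
    [[0,1,0],[0,0,0],60],
    [[0,0,0],[0,0,0],60],
  ],
)

```text
time: 43.48
tool_pos: [482.2, -140.7, 76.6]
tcp_rot: [-1.57, 0.002, -3.141]
contact_force: [0.0, -0.1, -2.9]
grip_width: 66.0
```

send_rows(
  moves=[
    [[0,1.5,0],[0,0,0],60],
    [[0,1,0],[0,0,0],60],
    [[0,0,0],[0,0,0],60],
  ],
)

```text
time: 43.85
tool_pos: [482.3, -140.8, 76.8]
tcp_rot: [-1.57, 0.004, -3.141]
contact_force: [-0.3, 0.1, -4.3]
grip_width: 66.1
```

send_rows(
  moves=[
    [[0,2,0],[0,0,0],60],
    [[0,2,0],[0,0,0],60],
    [[0,0,0],[0,0,0],60],
  ],
)

```text
time: 44.22
tool_pos: [482.8, -140.9, 76.9]
tcp_rot: [-1.569, 0.006, -3.141]
contact_force: [-0.3, -0.4, -3.7]
grip_width: 65.8
```

Run:
```python
from h import *
im=viewer.capture("scene"); cv2.imwrite("pics/s17.png",im); cv2.imwrite("pics/s17z.png",cv2.resize(im[130:230,240:360],None,fx=6,fy=6,interpolation=cv2.INTER_CUBIC))
```

```text
(no output)
```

View pics/s17z.png

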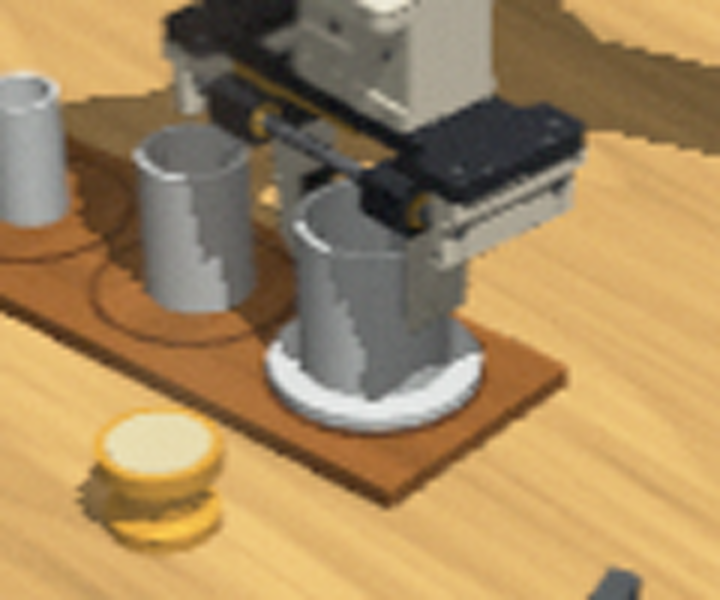

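It stands flat on the board, covering its ring. Release, rise, and check.

send_rows(
  moves=[
    [[0,0,0],[0,0,0],72],
    [[0,0,0],[0,0,0],82],
    [[0,0,0],[0,0,0],82],
    [[0,-15,0],[0,0,0],82],
    [[0,-30,0],[0,0,0],82],
    [[0,-40,0],[0,0,0],82],
    [[0,-40,0],[0,0,0],82],
    [[0,0,-50],[0,0,0],82],
    [[0,0,-50],[0,0,0],82],
    [[0,0,-50],[0,0,0],82],
    [[0,0,-40],[0,0,0],82],
    [[0,0,0],[0,0,0],82],
  ],
)

```text
time: 45.78
tool_pos: [484.7, 53.2, 214.5]
tcp_rot: [-1.566, 0.02, 3.139]
contact_force: [0.5, -1.2, 0.0]
grip_width: 82.3
```

Run:
```python
from h import *
im=viewer.capture("scene"); cv2.imwrite("pics/s18.png",im); cv2.imwrite("pics/s18z.png",cv2.resize(im[90:250,180:360],None,fx=4,fy=3.7,interpolation=cv2.INTER_CUBIC))
im=viewer.capture("top"); cv2.imwrite("pics/t18.png",im); cv2.imwrite("pics/t18z.png",cv2.resize(im[200:340,350:510],None,fx=4,fy=4,interpolation=cv2.INTER_CUBIC))
```

```text
(no output)
```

View pics/s18z.png

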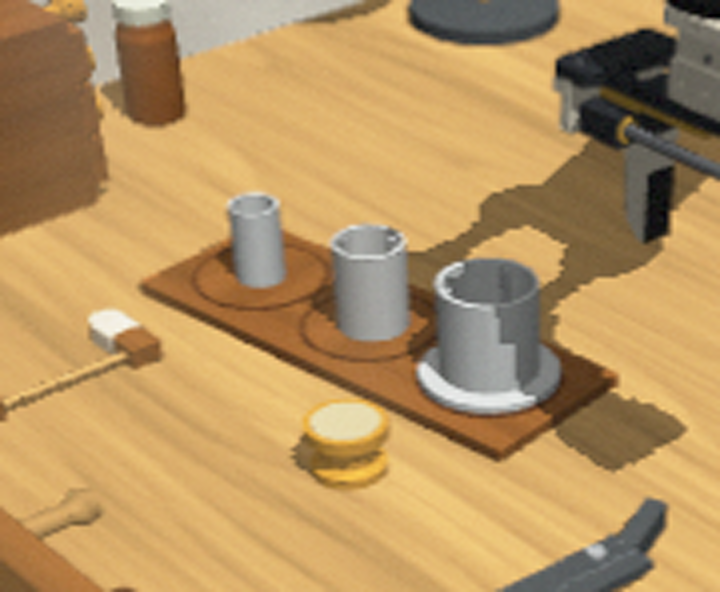

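View pics/t18z.png

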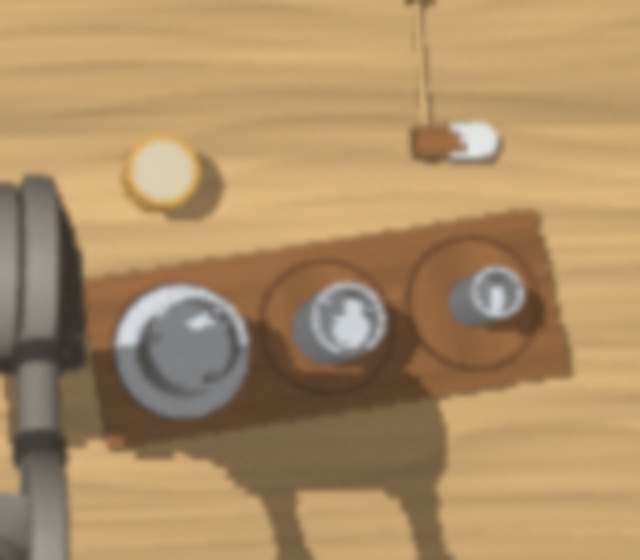

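View pics/s18.png

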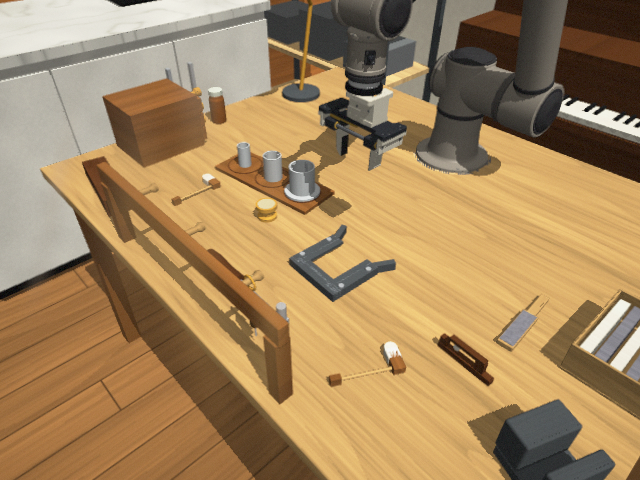

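Run:
```python
from h import *
X=lambda x:180+x/4
for n,l,rr,b,r0,h in(("small",234,286.5,287,18,.1),("med",336,411,340,25.5,.1),("large",416.5,562,413.5,48,8)):
    r=solve("scene",[X(l),X(rr),90+b/3.7],12,r0,h,(500,-250)); print(n,r.x.round(1),r.fun.round(2))
print("rings scene: b0 509.7 -353.7, b1 494.1 -245.4, b2 478.8 -137.4")
from plant import bot
o=bot.get_obs();print(o['time'],o['dq'].round(3))
bot.close_job()
```

```text
small [ 509.1 -355.8] [ 0.32 -0.32  0.01]
med [ 490.5 -247.8] [ 0.27 -0.27  0.01]
large [ 478.1 -138.8] [ 0.32 -0.32  0.03]
rings scene: b0 509.7 -353.7, b1 494.1 -245.4, b2 478.8 -137.4
45.875 [-0.03   0.008  0.003 -0.002 -0.005 -0.002]
the job is handed in; nothing more can be done
```

The job is handed in at 45.9 s of the 72 s allowed. No verdict is reported on hand-in.

I slid the nest's foot under the stop's lips and pulled out the small cup first, then the medium. Each went onto the board before the next step. I then drew the large cup out of the stop.

- **Bays:** the large cup is in bay2, the end bay the loupe stands behind; the medium is in bay1 and the small in bay0.
- **Last pictures:** all three cups stand upright. Measured in the scene camera, their offsets from the ring centres are about 2 mm for the small, 4 mm for the medium and 2 mm for the large.
- **Other objects:** the loupe, both hammers, the wippen and the paddle look unmoved in the last pictures, by eye only. The lever is mostly hidden behind the rack in that view. The arm was well clear of all of it, and the gripper was touching nothing.
- **Forces:** the largest wrist force I read was about 21 N, during the medium cup's pull.

**Checks that disagreed:**
- The two cameras differed by up to about 5 mm in y. I settled that against the robot's own position while it held a cup.
- When I set the large cup down, the arm stopped about 1 mm above the expected height. The picture showed the cup flat on the board, so I released it.

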